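# Set the guarded slide switch with a hex key

### The job

The mill's feed isolator has a slide lever that sits behind a guard plate, where hands must stay out. Lift the large hex key off its rest, reach over the guard, hook its short leg behind the lever and draw the lever towards the guard until it is hard against its hidden end stop; keep about 12 N of pull on it there for two seconds (never above 17 N on the lever). Then leave the lever there, hang the key back in the notches of its rest as you found it, and leave everything else alone.

Things in the scene. Friction and masses are not known exactly. Their poses are not given: they have to be found in the camera images.
- key_grip (a point): grip point on the long arm of the large black hex key (an L of 10 mm bar). Axes: +y along the arm to the bend, +x along the short leg to its tip (down on the rest), z across the bar: pinch it there, 10 mm thick. Leg's centre line 59.5 mm ahead (+y), its tip 49.5 mm down (+x); arm 9 mm high, its other end 70 mm behind. 70 mm of arm is free between the rest's posts, this point mid-way.
- leg_tip (a point): centre of the end face of the key's short leg; the leg is 10 mm across the key's z and 9 mm along its y
- rest_seat (a point): where key_grip is when the key is home on its fixed aluminium rest; +x points along the lying arm to its bend. Two posts 10 mm thick stand 40 mm before and behind this point along x, each with a notch 13 mm wide and about 11 mm deep, its floor 5 mm below this point, flared above to about 30 mm; posts end 17 mm above this point. The point is 66 mm above the worktop.
- key_rest: the key rest, foot plate 104 x 56 x 8 mm; origin on the worktop under it, z up, x along the lying key's arm to its bend. The mill stands between the rest and the switch unit: saddle and handwheel up to 0.13 m high at x over 0.42, y -0.1 to 0.15; a rotary-table handwheel up to 0.25 m high at about x 0.6, y 0.2 to 0.3; a table 0.2 m high beyond x 0.6. Lift and draw the key back before crossing
- unit: guarded switch unit, fixed; origin on the worktop, z up, +x away from the guard along the lever's track. Grey base 130 x 90 x 30 mm (x -50 to 80). Guard plate at x -42 to -38, 90 mm wide. Cheeks either side run from it to x 74 and leave a channel 24 mm wide about y = 0, closed by a back plate at x 71; all tops at 60 mm. Channel floor 30 to 31 mm up; the lever slides in it along y = 0.
- slide_lever (a joint): travel of the lever in m from its far end, growing towards the guard (-x of the unit); starts at 0 to 0.004. About 3 N of friction; it stays where it is left. Its end stop is set anew each time somewhere between 0.012 and 0.030 and can be seen nowhere: there the lever stops rigidly and the pull on the gripped key rises by a few N per mm.
- lever_top (a point): centre of the top of the lever, a round upright pin 12 mm thick (13 mm at its dark cap) standing 22 mm above the channel floor, top 52.5 mm above the worktop; at unit x = 32 mm less its travel
- stop_boss: small dark boss with a screw, low on the front of the guard plate: it carries the hidden end stop; its origin is the unit's origin and tells nothing of the stop's setting
- hex_key: the large hex key, 134 x 54 x 10 mm, 0.09 kg; origin at the middle of one of its flat faces, axes as key_grip
- small_key: bystander: smaller hex key lying flat
- big_nut: bystander: hexagon nut, 28 mm
- pen: bystander: felt pen, 124 mm
- hub: bystander: turned wheel hub, 58 mm
- hub_small: bystander: turned wheel hub, 46 mm

How it is judged:
By the outcome, as a careful person would: the job done as asked, in the order asked, and still so for the second after the job is handed in, with the robot touching nothing.
It also fails if it takes over 72 s, if anything falls off the work surface, if the arm or the gripper's body presses on something with over 40 N, if the wrist force passes 120 N, or if a joint passes its speed limit or range.

### The arm

A 6-joint arm with a two-finger parallel gripper is mounted at the origin on a cart in front of the work surface, level with it; the furniture and walls round the work are solid. World frame = base frame: x ahead of the robot, y to its left, z up, the work surface at z = 0. Lengths are in m, angles in rad, forces in N, time in s.
With the tool pointing down it reaches from about 0.375 to 0.75 m from the base axis. Payload 9 kg.
Tool frame: the origin (TCP) lies at the very end of the fingers, on their centre line; the grasp point (between the pads) lies 19 mm behind it (robot.hold_point_z is the distance from the TCP to the grasp point, in m); z points along the fingers, y is the line along which they close (so a half turn about z gives the same grasp; the last joint's range is limited). The gripper opens to 85 mm and grips with 20 to 120 N. Pads are 22 mm wide; open, the fingers measure 114 mm over their backs; the gripper's body (76 mm by 85 mm) begins 54 mm behind the grasp point. The pads swing forward as they close: fully open they stand 13 mm farther back than shut.
Start: joints at [1.081, 0.104, 0.097, 1.564, 0, 1.353], TCP at [0.161, 0.578, 0.231] pointing down, gripper open.
Joint ranges: [-2.99, 2.99], [-0.84, 1.86], [-1.1, 1.16], [-1.84, 2.11], [-1.51, 1.56], [-3.14, 3.14]. Speed limits (rad/s): [2.22, 2.22, 2.57, 3.14, 3.14, 3.14].

### API

Orientations are given as a unit quaternion [x, y, z, w].
In Python, from plant import robot, read_camera, ticket, outline_of gives the robot as it stands.
- The arm moves only by the tool send_rows, never from a script. Its argument "series" is text: rows parted by semicolons, each of 5 numbers parted by spaces: the finger opening in mm, from 0 to 85.4, then the shift along the tool's x, y, z in mm, then the turn about the tool's z in degrees. In form: fingers tx ty tz turn; .... A call has 1 to 10 rows; each row shifts and turns the commanded pose from where the row before left it, along the tool's axes as they then stand; what a row does not reach is not made up. A row lasts 1/8 s, in which the tool goes at most 62.5 mm and 10.7 degrees, less where a joint would pass 70% of its speed; a pose out of reach is approached as far as the arm can. A call with a gripper value outside its range is refused whole. The fingers move at their own pace and stop on an object; "newtons" is the grip in N (left out, the last holds). Time passes only in rows, so rows that do not move let the fingers close. It gives the time, the measured TCP pose, the force, the opening and the grip force at its end, in the units of the state.
- robot.read_state(): the state, without advancing time (a new reading comes with each control period).
- read_camera(name): name is "scene" or "top"; returns a dict with "pixels" (384x512x3 uint8, red, green, blue), "z_map" (384x512 float32, m along the optical axis (not along the pixel's ray), 0 where there is no reading), "fx", "fy", "cx", "cy" (pixels), "D" ([k1, k2, p1, p2, k3] as OpenCV has them; the pictures are not rectified), "extrinsics" (4x4, takes a point from camera to world coordinates). Camera axes: x right, y down, z forward; pixel columns grow to the right and rows downward; lengths in m; the calibration is good to about 2 mm. A picture is of the moment at which its call begins.
- ticket.job_done(): hands the job in; it is judged then, once.
Trained networks look in the newest picture that a camera, given by its name, has taken for a name from the list of things; names that differ only in an ending like _2 or _b are one class to them, and where a whole thing is asked for, a point or a joint stands for the part that bears it (a point fixed in the world has none). Each returns a list of dicts, best first, with "confidence" (0 to 1); they miss things now and then, are a little off and sometimes report something else, mostly with a low value. They report only what shows in the picture. A call takes as long as a camera call.
- outline_of(camera, name): "mask" (384x512 bool, what is visible of it) and "xy" ([column, row] in pixels, amid what is visible of it).
The state is a dict: "time_s": time; "joint_pos": joint angles; "joint_vel": joint speeds; "effort": joint torques, N m; "eef_pos": TCP position; "eef_rot": TCP orientation; "wrist_force": force on the tool from outside, world axes, zero at the start; "wrist_torque": the same for the moment, N m; "width": finger opening in m; "grasp_force": force on a finger pad.
Only numpy, scipy, OpenCV 4.12 (cv2) and the standard library are available. Lean on these libraries where they do the work, as an engineer would, in place of code of your own. Each camera call takes 0.05 s, during which the arm holds its last target. There are 200 camera calls.

## Working session

There is one attempt and no reset: what is moved stays moved. The work goes in short steps, Python scripts to look and compute and a tool call to move; the robot and the scene stay as the last step left them, time stands still between calls to the robot, and variables do not carry over. Pictures are saved under pics/ and viewed, at most 10 in all, crops included, and the job is handed in when it is done.

Besides the shell and the picture viewer there is one more tool, called after "Request:" as name(argument=value, ...), one argument or row to a line, values as JSON. send_rows: Moves the arm, as the interface text tells. Its arguments: {"type":"object","properties":{"series":{"type":"string"},"newtons":{"type":"number"}},"required":["series"]}

```bash
mkdir -p pics; ls; cat > h.py <<'E'
import numpy as np, cv2
from plant import robot, read_camera, ticket, outline_of
def world(c, m):
    v,u=np.nonzero(m&(c["z_map"]>0)); z=c["z_map"][v,u]
    K=np.array([[c["fx"],0,c["cx"]],[0,c["fy"],c["cy"]],[0,0,1.]])
    p=cv2.undistortPoints(np.c_[u,v].astype(np.float64)[:,None],K,np.array(c["D"],float))[:,0]
    P=np.c_[p*z[:,None],z]; E=np.array(c["extrinsics"])
    return P@E[:3,:3].T+E[:3,3], np.c_[u,v]
def save(c,n): cv2.imwrite(n,c["pixels"][:,:,::-1])
E
python3 - <<'E'
from h import *
for n in ("scene","top"):
    c=read_camera(n); save(c,f"pics/{n}0.png"); print(n,np.round(c["extrinsics"],3).tolist(),c["fx"],c["D"])
    for o in ("hex_key","key_rest","unit","slide_lever","stop_boss","key_grip","lever_top","leg_tip"):
        for r in outline_of(n,o)[:2]:
            P,_=world(c,r["mask"]); 
            print(o,round(r["confidence"],2),np.round(r["xy"]),r["mask"].sum(),np.round(np.median(P,0),3),np.round(np.percentile(P,[2,98],axis=0),3).tolist() if len(P) else 0)
s=robot.read_state();print(s)
E
```

```text
pics
scene [[-0.734, -0.347, 0.584, -0.233], [-0.679, 0.37, -0.634, 0.907], [0.004, -0.862, -0.508, 0.687], [0.0, 0.0, 0.0, 1.0]] 360.34290107764826 [-0.05965744  0.          0.          0.          0.        ]
key_rest 0.72 [215. 244.] 208 [0.414 0.358 0.008] [[0.403, 0.322, 0.003], [0.453, 0.376, 0.04]]
unit 0.64 [307. 166.] 641 [ 0.492 -0.204  0.031] [[0.439, -0.251, 0.001], [0.575, -0.168, 0.059]]
unit 0.17 [156. 280.] 336 [0.41  0.574 0.016] [[0.389, 0.548, 0.002], [0.441, 0.597, 0.023]]
top [[0.01, -0.983, 0.181, 0.253], [-1.0, -0.008, 0.01, 0.157], [-0.008, -0.182, -0.983, 1.353], [0.0, 0.0, 0.0, 1.0]] 460.0423443599683 [0.03771091 0.         0.         0.         0.        ]
hex_key 0.54 [185. 207.] 186 [0.444 0.345 0.067] [[0.392, 0.336, 0.003], [0.517, 0.357, 0.073]]
key_rest 0.87 [192. 207.] 469 [0.455 0.34  0.008] [[0.411, 0.316, 0.001], [0.507, 0.373, 0.081]]
unit 0.92 [383. 191.] 1477 [ 0.51  -0.221  0.031] [[0.446, -0.272, 0.01], [0.575, -0.175, 0.061]]
key_grip 0.71 [185. 208.] 150 [0.449 0.345 0.067] [[0.395, 0.336, 0.038], [0.516, 0.355, 0.073]]
lever_top 0.17 [185.
[... 168 characters left out ...]
]
{'time_s': 0.9, 'joint_pos': array([ 1.08128648e+00,  1.04082217e-01,  9.72906067e-02,  1.56391006e+00,
       -1.18509066e-05,  1.35309531e+00]), 'joint_vel': array([-0.00013838,  0.00160629, -0.00128903,  0.00120545, -0.00099538,
        0.00018541]), 'effort': array([ 4.92872550e-04, -5.56752598e+01,  5.03773677e+01,  6.79810655e-04,
       -3.78020068e-04,  5.29786178e-06]), 'eef_pos': array([0.16109056, 0.57799422, 0.23133593]), 'eef_rot': array([1.35486442e-01, 9.90779199e-01, 4.23497551e-05, 2.19483673e-05]), 'wrist_force': array([-0.18020677, -0.11201728, -0.21980896]), 'wrist_torque': array([ 0.0052695 , -0.02333459, -0.00875932]), 'grasp_force': 0.0, 'width': 0.08513296294238276}
```

```bash
python3 - <<'E'
import cv2,numpy as np
a=cv2.imread("pics/top0.png");b=cv2.imread("pics/scene0.png")
A=cv2.resize(a[150:260,130:240],(400,400),interpolation=2);B=cv2.resize(a[150:250,330:430],(400,400),interpolation=2)
C=cv2.resize(b[120:220,250:383],(400,300),interpolation=2)[:, :]
D=cv2.resize(b[190:290,150:283],(400,300),interpolation=2)
cv2.imwrite("pics/m1.png",np.hstack([A,B])); 
cv2.imwrite("pics/m2.png",np.hstack([D,C]))
E
```

```text
(no output)
```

View pics/m1.png

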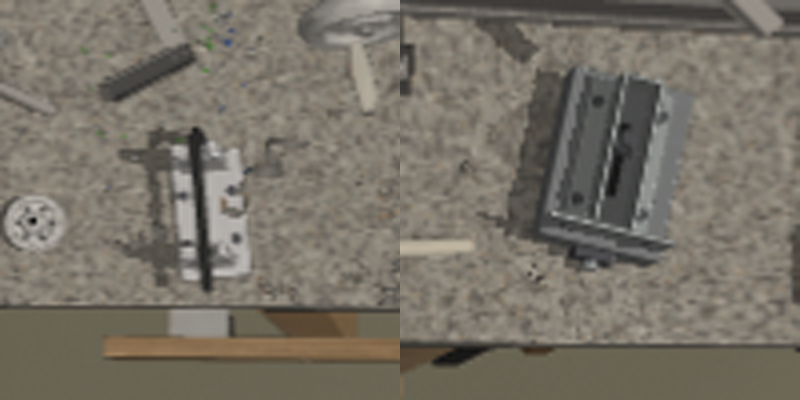

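View pics/m2.png

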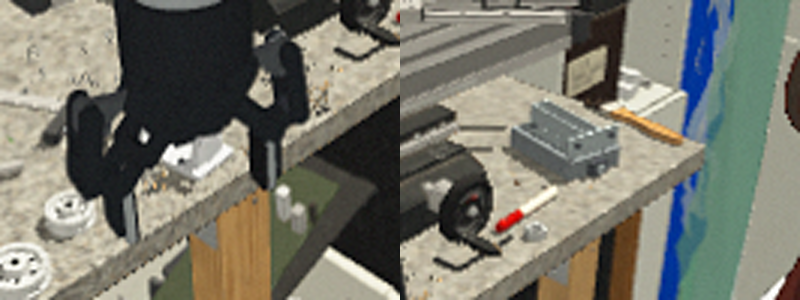

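View pics/scene0.png

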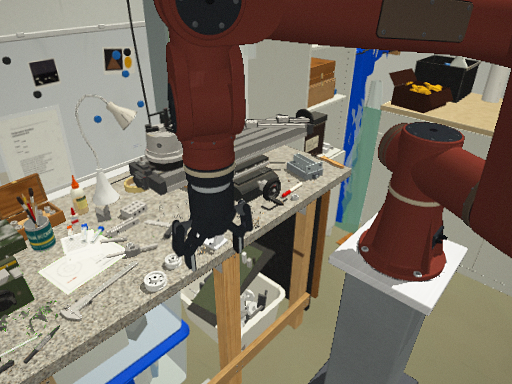

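```bash
python3 - <<'E'
from h import *
c=read_camera("top"); save(c,"pics/top1.png")
P,uv=world(c,np.ones((384,512),bool))
u=(P[:,0]>.42)&(P[:,0]<.6)&(P[:,1]<-.15)&(P[:,1]>-.3)&(P[:,2]>.012)&(P[:,2]<.09)
Q=P[u]; print(np.histogram(Q[:,2],bins=np.arange(.01,.075,.005)))
for lo,hi in((.012,.09),(.025,.036),(.054,.066)):
    q=Q[(Q[:,2]>lo)&(Q[:,2]<hi)]; r=cv2.minAreaRect((q[:,:2]*1000).astype(np.float32)); print(lo,hi,len(q),np.round(r[0]),np.round(r[1]),round(r[2],1),np.round(cv2.boxPoints(r)).tolist(),np.median(q[:,2]))
k=(P[:,0]>.37)&(P[:,0]<.54)&(P[:,1]<.4)&(P[:,1]>.28)&(P[:,2]>.004)&(P[:,2]<.1)
Q=P[k]; print(np.histogram(Q[:,2],bins=np.arange(.0,.1,.005)))
for lo,hi in((.004,.02),(.055,.078),(.078,.1)):
    q=Q[(Q[:,2]>lo)&(Q[:,2]<hi)]; 
    if len(q)<3: continue
    r=cv2.minAreaRect((q[:,:2]*1000).astype(np.float32)); print(lo,hi,len(q),np.round(r[0]),np.round(r[1]),round(r[2],1),np.round(cv2.boxPoints(r)).tolist(),np.median(q[:,2]))
    if lo==.055:
        L=cv2.fitLine((q[:,:2]*1000).astype(np.float32),cv2.DIST_HUBER,0,.01,.01).ravel(); print("key line",L,np.degrees(np.arctan2(L[1],L[0])),q[:,:2].mean(0))
        t=(q[:,:2]*1000-L[2:])@L[:2]; print("ends",L[2:]+L[:2]*t.min(),L[2:]+L[:2]*t.max())
E
```

```text
(array([ 14,  37,  72, 433, 457, 117,  44,  50,  76, 101,  57,   4]), array([0.01 , 0.015, 0.02 , 0.025, 0.03 , 0.035, 0.04 , 0.045, 0.05 ,
       0.055, 0.06 , 0.065, 0.07 ]))
0.012 0.09 1462 [ 508. -225.] [ 91. 144.] 76.6 [[428.0, -253.0], [568.0, -286.0], [589.0, -198.0], [449.0, -164.0]] 0.03144872444481983
0.025 0.036 936 [ 511. -225.] [ 90. 138.] 76.6 [[434.0, -253.0], [568.0, -285.0], [589.0, -198.0], [455.0, -166.0]] 0.030340230586770156
0.054 0.066 174 [ 515. -225.] [ 90. 119.] 77.4 [[448.0, -256.0], [563.0, -282.0], [583.0, -194.0], [467.0, -169.0]] 0.05887395410433538
(array([ 82, 250,  72,  22,   5,  10,   8,  12,  24,  23,  13,  38,  70,
       107,  44,  21,  18,   1,   0]), array([0.   , 0.005, 0.01 , 0.015, 0.02 , 0.025, 0.03 , 0.035, 0.04 ,
       0.045, 0.05 , 0.055, 0.06 , 0.065, 0.07 , 0.075, 0.08 , 0.085,
       0.09 , 0.095]))
0.004 0.02 426 [463. 340.] [118. 148.] 88.2 [[387.0, 284.0], [535.0, 279.0], [539.0, 397.0], [390.0, 402.0]] 0.007374889556823194
0.055 0.078 275 [466. 339.] [ 80. 134.] 60.2 [[388.0, 338.0], [505.0, 272.0], [544.0, 341.0], [428.0, 407.0]] 0.06665065680084736
key line [9.9565184e-01 9.3152754e-02 4.5429987e+02 3.4375571e+02] 5.345009 [0.46168737 0.33745664]
ends [390.02992604 337.74263913] [520.23579114 349.92464334]
0.078 0.1 24 [460. 346.] [86. 31.] 7.4 [[415.0, 356.0], [419.0, 325.0], [504.0, 336.0], [500.0, 367.0]] 0.0809526531495729
```

```bash
cat >> h.py <<'E'
from scipy.spatial.transform import Rotation as R
def go(x,y,z,az):
    """shift (mm, after turn) and turn to take TCP to x,y,z mm with tool x at azimuth az deg"""
    s=robot.read_state(); M=R.from_quat(s["eef_rot"]).as_matrix(); a=np.degrees(np.arctan2(M[1,0],M[0,0]))
    turn=-((az-a+180)%360-180); d=np.array([x,y,z])-s["eef_pos"]*1000; t=np.radians(az)
    print("t",round(s["time_s"],2),"at",np.round(s["eef_pos"]*1000,1),"az",round(a,2),"tilt",np.round(M[:2,2],4),"turn",round(turn,2),"shift",np.round([d[0]*np.cos(t)+d[1]*np.sin(t),d[0]*np.sin(t)-d[1]*np.cos(t),-d[2]],1),"F",np.round(s["wrist_force"],2))
E
python3 - <<'E'
from h import *
go(458.5,344.5,130,186)
c=read_camera("top")
K=np.array([[c["fx"],0,c["cx"]],[0,c["fy"],c["cy"]],[0,0,1.]]);E=np.linalg.inv(c["extrinsics"])
def pj(p): return cv2.projectPoints(np.array(p,float)/1000,cv2.Rodrigues(E[:3,:3])[0],E[:3,3],K,np.array(c["D"],float))[0][:,0]
o=np.array([500,-222]);a=np.radians(-13.2);ex=np.array([np.cos(a),np.sin(a)]);ey=np.array([-ex[1],ex[0]])
def U(x,y,z): return [*(o+x*ex+y*ey),z]
im=cv2.resize(c["pixels"][140:260,130:430,::-1].copy(),None,fx=8,fy=8,interpolation=cv2.INTER_CUBIC)
def dot(p,col):
    for q in pj(p): cv2.circle(im,tuple(int(v) for v in ((q-[130,140]+.5)*8)),3,col,-1)
dot([U(-42,-45,60),U(-42,45,60),U(74,12,60),U(74,-12,60),U(-38,12,60),U(-38,-12,60),U(80,45,30),U(80,-45,30),U(-50,45,30),U(-50,-45,30)],(0,0,255)); dot([U(32,0,52.5),U(28,0,52.5)],(0,255,0))
g=np.array([458.5,344.5]);
for ang,col in((6,(0,255,0)),):
    k=np.radians(ang);kx=np.array([np.cos(k),np.sin(k)]);ky=np.array([-kx[1],kx[0]])
    dot([[*(g+s*kx),70.5] for s in(-70,0,64)],col); dot([[*(g+s*kx+w*ky),83] for s in(-45,-35,35,45) for w in (-15,15)],(0,0,255))
    dot([[*(g+s*kx+w*ky),8] for s in(-52,52) for w in (-28,28)],(255,0,0))
L=im[80:880,80:880];Rr=im[80:880,1600:2400]
cv2.imwrite("pics/ov.png",np.hstack([cv2.resize(im[160:800,240:700],(400,557)),cv2.resize(im[160:800,1760:2220],(400,557))]))
E
```

```text
t 0.95 at [161.1 578.  231.3] az 164.43 tilt [0.0001 0.0001] turn -21.57 shift [-271.4 -263.3  101.3] F [0.33 0.11 0.25]
```

View pics/ov.png

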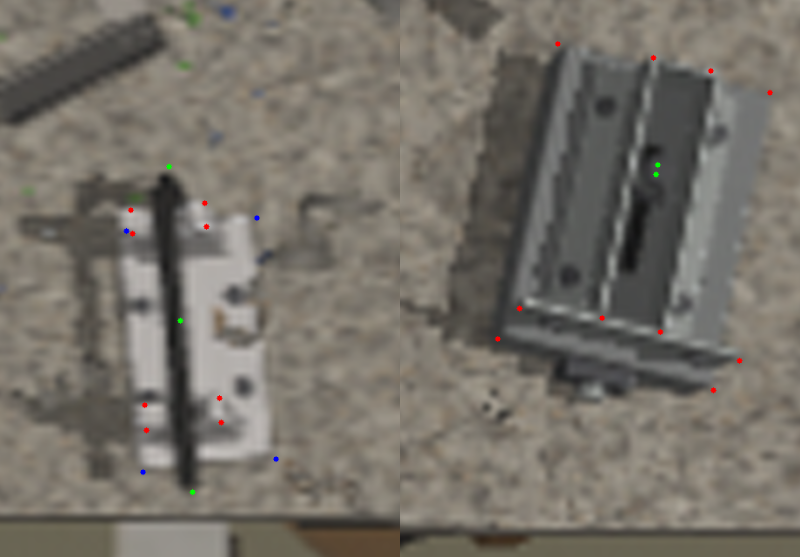

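Request:
send_rows(
  series="50 0 0 0 -7.1; 50 0 0 0 -7.1; 50 0 0 0 -7.1; 50 -39 -37 14.4 0; 50 -39 -37 14.4 0; 50 -39 -37 14.4 0; 50 -39 -37 14.4 0; 50 -39 -37 14.4 0; 50 -39 -37 14.4 0; 50 -39 -37 14.4 0",
  newtons=60,
)

```text
time_s: 2.25
eef_pos: [0.4599, 0.3464, 0.1303]
eef_rot: [-0.05, 0.999, 0.0, 0.0]
wrist_force: [1.1, 1.1, 0.3]
width: 0.0498
grasp_force: 0.0
```

Request:
send_rows(
  series="50 0 0 0 0; 50 0 0 0 0",
)

```text
time_s: 2.5
eef_pos: [0.4584, 0.3476, 0.1306]
eef_rot: [-0.05, 0.999, 0.0, -0.0]
wrist_force: [0.5, -0.2, 0.7]
width: 0.0498
grasp_force: 0.0
```

```bash
python3 - <<'E'
from h import *
go(458,346,47,185.7)
c=read_camera("scene"); save(c,"pics/s2.png")
P,uv=world(c,np.ones((384,512),bool))
k=(P[:,0]>.38)&(P[:,0]<.53)&(P[:,1]<.37)&(P[:,1]>.32)&(P[:,2]>.055)&(P[:,2]<.09)
print(k.sum(),np.round(np.c_[P[k]*1000,uv[k]][::6],0).tolist())
im=cv2.imread("pics/s2.png")[180:290,150:300]; cv2.imwrite("pics/s2c.png",cv2.resize(im,(750,550),interpolation=cv2.INTER_CUBIC))
E
```

```text
t 2.5 at [458.4 347.6 130.6] az -174.3 tilt [-0.0003  0.0003] turn -0.0 shift [ 0.5 -1.6 83.6] F [ 0.47 -0.16  0.65]
217 [[498.0, 343.0, 83.0, 200.0, 211.0], [502.0, 344.0, 75.0, 199.0, 213.0], [496.0, 341.0, 72.0, 201.0, 214.0], [494.0, 347.0, 73.0, 200.0, 215.0], [501.0, 353.0, 69.0, 197.0, 216.0], [501.0, 365.0, 71.0, 194.0, 217.0], [490.0, 351.0, 69.0, 200.0, 217.0], [492.0, 361.0, 69.0, 197.0, 218.0], [491.0, 365.0, 68.0, 196.0, 219.0], [478.0, 353.0, 69.0, 202.0, 219.0], [493.0, 360.0, 61.0, 197.0, 220.0], [472.0, 354.0, 68.0, 203.0, 220.0], [501.0, 370.0, 59.0, 193.0, 221.0], [471.0, 355.0, 66.0, 203.0, 221.0], [454.0, 331.0, 62.0, 213.0, 221.0], [416.0, 333.0, 81.0, 221.0, 221.0], [460.0, 353.0, 66.0, 206.0, 222.0], [450.0, 335.0, 62.0, 213.0, 222.0], [460.0, 353.0, 63.0, 206.0, 223.0], [440.0, 347.0, 69.0, 212.0, 223.0], [453.0, 352.0, 62.0, 208.0, 224.0], [434.0, 345.0, 68.0, 214.0, 224.0], [413.0, 332.0, 71.0, 222.0, 224.0], [422.0, 348.0, 71.0, 216.0, 225.0], [437.0, 350.0, 62.0, 212.0, 226.0], [418.0, 344.0, 68.0, 218.0, 226.0], [417.0, 356.0, 71.0, 215.0, 227.0], [406.0, 342.0, 69.0, 221.0, 227.0], [413.0, 352.0, 68.0, 217.0, 228.0], [400.0, 341.0, 68.0, 223.0, 228.0], [412.0, 353.0, 64.0, 217.0, 229.0], [399.0, 342.0, 65.0, 223.0, 229.0], [416.0, 358.0, 62.0, 215.0, 230.0], [397.0, 347.0, 66.0, 222.0, 230.0], [416.0, 361.0, 60.0, 214.0, 231.0], [387.0, 344.0, 65.0, 225.0, 231.0], [412.0, 362.0, 55.0, 215.0, 233.0]]
```

View pics/s2c.png

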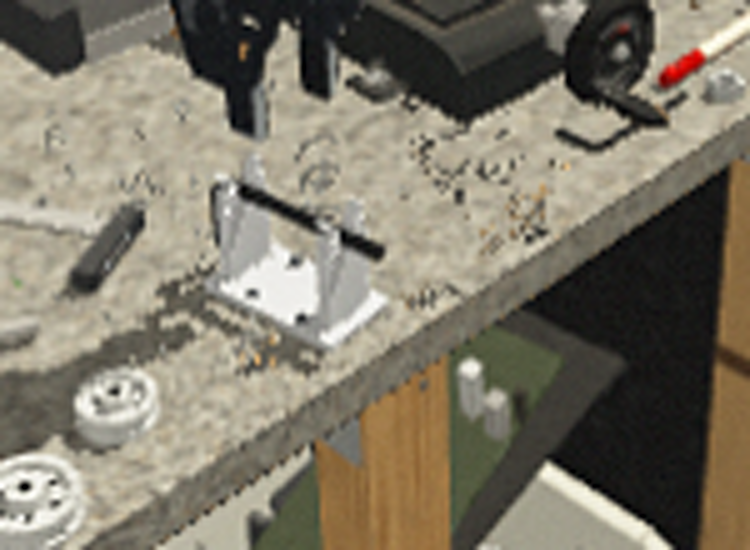

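Request:
send_rows(
  series="50 0 0 25 0; 50 0 0 25 0; 50 0 0 20 0; 50 0 0 12 0; 50 0 0 0 0; 30 0 0 0 0; 20 0 0 0 0; 14 0 0 0 0; 14 0 0 0 0; 14 0 0 0 0",
  newtons=30,
)

```text
time_s: 3.8
eef_pos: [0.4586, 0.3475, 0.0486]
eef_rot: [-0.05, 0.999, 0.0, 0.0]
wrist_force: [0.6, 0.7, -0.3]
width: 0.014
grasp_force: 0.0
```

Request:
send_rows(
  series="10 0 0 0 0; 8 0 0 0 0; 6 0 0 0 0; 6 0 0 0 0",
  newtons=25,
)

```text
time_s: 4.3
eef_pos: [0.4586, 0.3476, 0.0486]
eef_rot: [-0.05, 0.999, 0.0, 0.0]
wrist_force: [-0.5, 1.5, 1.7]
width: 0.009
grasp_force: 24.4
```

Request:
send_rows(
  series="2 0 0 0 0; 2 0 0 0 0; 2 0 0 0 0; 2 0 0 -3 0; 2 0 0 -5 0; 2 0 0 -10 0; 2 0 0 -15 0; 2 0 0 -17 0; 2 0 0 0 0; 2 0 0 0 0",
  newtons=120,
)

```text
time_s: 5.55
eef_pos: [0.4586, 0.3475, 0.0985]
eef_rot: [-0.05, 0.999, 0.0, 0.0]
wrist_force: [0.0, 1.0, -0.5]
width: 0.0059
grasp_force: 118.0
```

```bash
python3 - <<'E'
from h import *
go(458,347,210,185.7); print(robot.read_state()["width"],robot.read_state()["grasp_force"])
for n in ("scene","top"):
    c=read_camera(n); save(c,f"pics/l_{n}.png")
a=cv2.imread("pics/l_scene.png")[160:280,140:270]; b=cv2.imread("pics/l_top.png")[150:270,130:260]
cv2.imwrite("pics/l.png",np.hstack([cv2.resize(i,(400,369),interpolation=cv2.INTER_CUBIC) for i in(a,b)]))
E
```

```text
t 5.55 at [458.6 347.5  98.5] az -174.28 tilt [0.0002 0.    ] turn 0.02 shift [   0.7   -0.4 -111.5] F [ 0.03  0.97 -0.45]
0.005854713762034438 118.02170902490616
```

View pics/l.png

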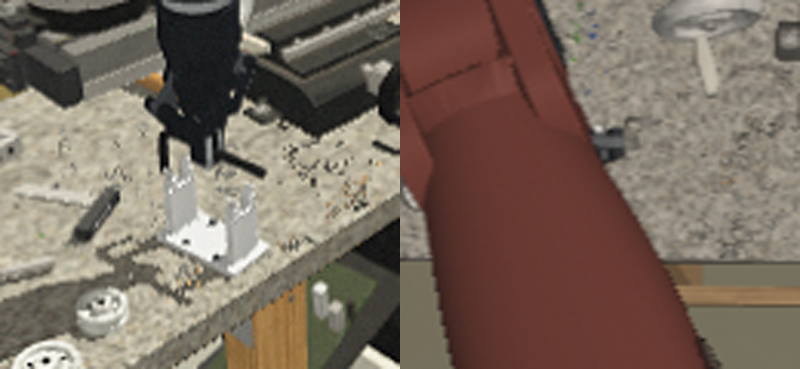

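Request:
send_rows(
  series="2 0 0 -20 0; 2 0 0 -40 0; 2 0 0 -40 0; 2 0 0 -20 0; 2 15 0 0 0; 2 25 0 0 0; 2 0 0 0 4.7; 2 0 0 0 9.5; 2 0 0 0 4.7; 2 0 0 0 0",
)

```text
time_s: 6.9
eef_pos: [0.4189, 0.3436, 0.2197]
eef_rot: [0.114, 0.993, 0.0, 0.0]
wrist_force: [-0.4, 0.1, -1.7]
width: 0.0058
grasp_force: 118.0
```

Request:
send_rows(
  series="2 -6 -24 0 0; 2 -12 -48 0 0; 2 -12 -48 0 0; 2 -12 -48 0 0; 2 -12 -48 0 0; 2 -12 -48 0 0; 2 -12 -48 0 0; 2 -12 -48 0 0; 2 -12 -48 0 0; 2 -6 -24 0 0",
)

```text
time_s: 8.15
eef_pos: [0.4252, -0.104, 0.2191]
eef_rot: [0.115, 0.993, -0.0, 0.0]
wrist_force: [0.0, 1.2, -1.2]
width: 0.0058
grasp_force: 118.1
```

```bash
python3 - <<'E'
from h import *
go(493.7,-220.5,120,166.8)
c=read_camera("top");P,uv=world(c,np.ones((384,512),bool)); s=robot.read_state()
t=s["eef_pos"];k=(np.abs(P[:,0]-t[0])<.12)&(np.abs(P[:,1]-t[1])<.12)&(P[:,2]>t[2]-.06)&(P[:,2]<t[2]+.03)
print(k.sum())
save(c,"pics/x_top.png"); c=read_camera("scene"); save(c,"pics/x_scene.png")
a=cv2.imread("pics/x_scene.png")[100:220,240:370]; b=cv2.imread("pics/x_top.png")[130:250,310:440]
cv2.imwrite("pics/x.png",np.hstack([cv2.resize(i,(400,369),interpolation=cv2.INTER_CUBIC) for i in(a,b)]))
E
```

```text
t 8.15 at [ 425.2 -104.   219.1] az 166.83 tilt [ 0.0006 -0.0005] turn 0.03 shift [-93.3 -97.8  99.1] F [ 0.03  1.2  -1.19]
18
```

View pics/x.png

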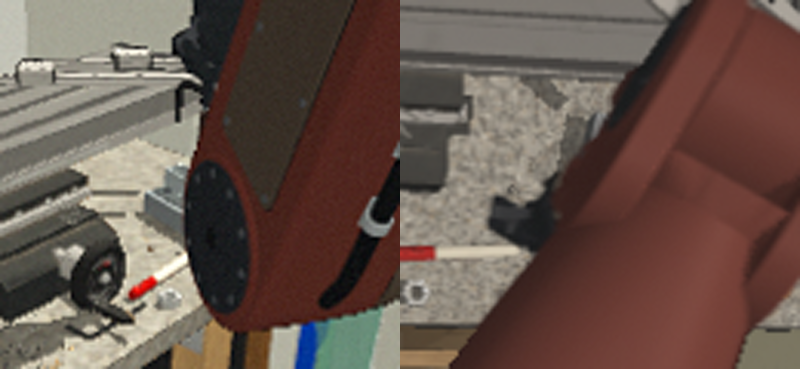

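Request:
send_rows(
  series="2 -10 -10 0 0; 2 -20 -20 10 0; 2 -24 -25 20 0; 2 -23 -25 25 0; 2 -12 -12 25 0; 2 -4 -6 15 0; 2 0 0 4 0; 2 0 0 0 0; 2 0 0 0 0",
)

```text
time_s: 9.38
eef_pos: [0.4941, -0.2182, 0.1207]
eef_rot: [0.114, 0.993, -0.0, 0.001]
wrist_force: [0.2, 1.3, -0.9]
width: 0.0058
grasp_force: 118.1
```

```bash
python3 - <<'E'
from h import *
go(493.7,-220.5,69,166.8)
c=read_camera("top"); save(c,"pics/y_top.png");P,uv=world(c,np.ones((384,512),bool))
o=np.array([.5,-.222]);a=np.radians(-13.2);ex=np.array([np.cos(a),np.sin(a)]);ey=np.array([-ex[1],ex[0]])
X=(P[:,:2]-o)@ex*1000;Y=(P[:,:2]-o)@ey*1000
k=(abs(X-20)<90)&(abs(Y)<25)&(P[:,2]>.07)&(P[:,2]<.2)
print(np.round(np.c_[X[k],Y[k],P[k,2]*1000,uv[k]]).astype(int)[::3].tolist()[:60])
c=read_camera("scene"); save(c,"pics/y_scene.png")
a=cv2.imread("pics/y_scene.png")[100:220,240:370]; b=cv2.imread("pics/y_top.png")[130:250,310:440]
cv2.imwrite("pics/y.png",np.hstack([cv2.resize(i,(400,369),interpolation=cv2.INTER_CUBIC) for i in(a,b)]))
E
```

```text
t 9.38 at [ 494.1 -218.2  120.7] az 166.87 tilt [ 0.0014 -0.0009] turn 0.07 shift [-0.1 -2.4 51.7] F [ 0.2   1.26 -0.86]
[[109, 24, 162, 395, 145], [107, 21, 163, 396, 146], [110, -4, 174, 407, 146], [106, 20, 159, 396, 147], [106, 13, 163, 399, 147], [107, 6, 165, 402, 147], [109, -10, 173, 409, 147], [109, -16, 177, 412, 147], [102, 18, 164, 397, 148], [103, 11, 165, 400, 148], [105, 3, 165, 403, 148], [108, -6, 161, 406, 148], [106, -11, 171, 409, 148], [106, -17, 177, 412, 148], [109, -25, 175, 415, 148], [98, 20, 166, 396, 149], [100, 12, 165, 399, 149], [103, 4, 160, 402, 149], [106, -5, 157, 405, 149], [105, -10, 165, 408, 149], [104, -16, 173, 411, 149], [105, -23, 175, 414, 149], [96, 20, 164, 396, 150], [96, 13, 170, 399, 150], [100, 3, 161, 402, 150], [102, -4, 162, 405, 150], [104, -12, 161, 408, 150], [104, -18, 166, 411, 150], [102, -23, 177, 414, 150], [95, 18, 159, 396, 151], [97, 10, 157, 399, 151], [98, 3, 161, 402, 151], [99, -4, 163, 405, 151], [102, -13, 161, 408, 151], [101, -18, 167, 411, 151], [95, 24, 144, 392, 152], [96, 17, 146, 395, 152], [96, 10, 150, 398, 152], [98, 2, 150, 401, 152], [99, -5, 152, 404, 152], [101, -13, 152, 407, 152], [103, -20, 153, 410, 152], [99, -23, 169, 413, 152], [95, 21, 136, 392, 153], [96, 15, 140, 395, 153], [98, 7, 139, 398, 153], [99, -1, 140, 401, 153], [99, -8, 144, 404, 153], [101, -15, 145, 407, 153], [103, -23, 143, 410, 153], [97, -25, 166, 413, 153], [96, 18, 124, 392, 154], [97, 9, 128, 396, 154], [99, 1, 130, 399, 154], [99, -5, 135, 402, 154], [101, -13, 134, 405, 154], [104, -22, 130, 408, 154], [91, 22, 131, 391, 155], [94, 13, 125, 394, 155], [95, 6, 130, 397, 155]]
```

View pics/y.png

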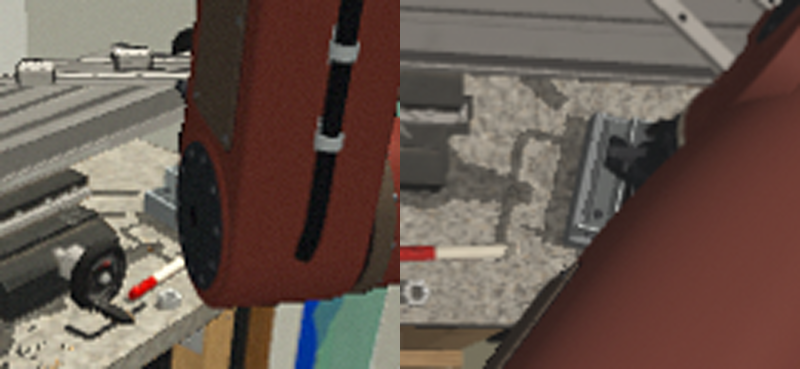

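Request:
send_rows(
  series="2 0 -2.4 10 0; 2 0 0 10 0; 2 0 0 5 0; 2 0 0 3 0; 2 0 0 3 0; 2 0 0 2 0; 2 0 0 2 0; 2 0 0 2 0",
)

```text
time_s: 10.48
eef_pos: [0.4932, -0.2207, 0.0825]
eef_rot: [0.115, 0.993, 0.0, 0.0]
wrist_force: [-0.1, 0.7, 0.1]
width: 0.0058
grasp_force: 118.1
```

Request:
send_rows(
  series="2 0 0 3 0; 2 0 0 3 0; 2 0 0 0 0",
)

```text
time_s: 10.85
eef_pos: [0.493, -0.2205, 0.0761]
eef_rot: [0.115, 0.993, 0.0, -0.0]
wrist_force: [1.1, 0.3, -0.9]
width: 0.0059
grasp_force: 118.1
```

Request:
send_rows(
  series="2 0 0 3 0; 2 0 0 3 0; 2 0 0 2 0; 2 0 0 0 0; 2 0 0 0 0",
)

```text
time_s: 11.48
eef_pos: [0.4932, -0.2207, 0.0686]
eef_rot: [0.115, 0.993, 0.0, 0.0]
wrist_force: [0.1, 0.1, -0.5]
width: 0.0059
grasp_force: 118.1
```

```bash
python3 - <<'E'
from h import *
go(493.7,-220.5,69,166.8)
E
```

```text
t 11.47 at [ 493.2 -220.7   68.6] az 166.83 tilt [ 0.0002 -0.    ] turn 0.03 shift [-0.4  0.3 -0.4] F [ 0.13  0.11 -0.51]
```

Request:
send_rows(
  series="2 2 0 0 0; 2 2 0 0 0; 2 2 0 0 0; 2 1 0 0 0; 2 1 0 0 0; 2 1 0 0 0; 2 1 0 0 0; 2 1 0 0 0",
)

```text
time_s: 12.48
eef_pos: [0.4824, -0.2181, 0.0685]
eef_rot: [0.115, 0.993, 0.0, 0.0]
wrist_force: [-0.3, -0.4, -0.2]
width: 0.0058
grasp_force: 118.1
```

Request:
send_rows(
  series="2 1 0 0 0; 2 1 0 0 0; 2 1 0 0 0",
)

```text
time_s: 12.85
eef_pos: [0.4799, -0.2176, 0.0686]
eef_rot: [0.115, 0.993, -0.0, 0.001]
wrist_force: [3.2, -0.8, -0.5]
width: 0.0058
grasp_force: 134.5
```

Request:
send_rows(
  series="2 1 0 0 0; 2 1 0 0 0; 2 1 0 0 0",
)

```text
time_s: 13.22
eef_pos: [0.4765, -0.2167, 0.0684]
eef_rot: [0.115, 0.993, 0.0, -0.0]
wrist_force: [0.3, 0.0, -1.1]
width: 0.0057
grasp_force: 146.5
```

Request:
send_rows(
  series="2 1 0 0 0; 2 1 0 0 0; 2 0 0 0 0",
)

```text
time_s: 13.6
eef_pos: [0.4746, -0.2163, 0.0685]
eef_rot: [0.115, 0.993, 0.0, 0.0]
wrist_force: [0.5, -0.1, -0.4]
width: 0.0056
grasp_force: 146.5
```

```bash
python3 - <<'E'
from h import *
s=robot.read_state();print(s["wrist_force"],s["wrist_torque"],s["grasp_force"],s["effort"])
c=read_camera("top"); save(c,"pics/p_top.png")
s=robot.read_state();print(s["wrist_force"],s["wrist_torque"])
E
```

```text
[ 0.46797857 -0.05984337 -0.38407969] [-0.00274771  0.00767422  0.06477133] 146.5094932206921 [-1.01445938e-02 -4.47013879e+01  4.96905291e+01  2.71634449e-02
 -2.81900822e-03 -7.47801358e-03]
[ 0.00296156  0.03530715 -0.75631978] [-0.03021618 -0.04565272  0.01408282]
```

Request:
send_rows(
  series="2 1 0 0 0; 2 1 0 0 0",
)

```text
time_s: 13.9
eef_pos: [0.4726, -0.2158, 0.0685]
eef_rot: [0.115, 0.993, 0.0, -0.0]
wrist_force: [0.1, -0.4, -1.4]
width: 0.0057
grasp_force: 146.5
```

```bash
python3 - <<'E'
from h import *
s=robot.read_state();print(s["wrist_force"],s["wrist_torque"],s["grasp_force"])
E
```

```text
[ 0.1450911  -0.3865764  -1.41517023] [ 0.02768558  0.01330542 -0.02253724] 146.51164599961703
```

```bash
python3 - <<'E'
from h import *
c=read_camera("top"); save(c,"pics/q_top.png")
K=np.array([[c["fx"],0,c["cx"]],[0,c["fy"],c["cy"]],[0,0,1.]]);E=np.linalg.inv(c["extrinsics"])
P,uv=world(c,np.ones((384,512),bool))
o=np.array([.5,-.222]);a=np.radians(-13.2);ex=np.array([np.cos(a),np.sin(a)]);ey=np.array([-ex[1],ex[0]])
X=(P[:,:2]-o)@ex*1000;Y=(P[:,:2]-o)@ey*1000;Z=P[:,2]*1000
for x in range(84,-30,-4):
    print(f"{x:4d}"," ".join(f"{np.median(Z[k]):4.0f}" if (k:=(abs(X-x)<2.5)&(abs(Y-y)<2.5)).any() else "   ." for y in range(32,-33,-4)))
for n in("hex_key","leg_tip","slide_lever","lever_top"):
    for r in outline_of("top",n)[:2]: print(n,r["confidence"],r["xy"],r["mask"].sum())
    for r in outline_of("scene",n)[:2]: print("s",n,r["confidence"],r["xy"],r["mask"].sum())
im=cv2.imread("pics/q_top.png")[140:200,360:420]; im0=cv2.imread("pics/top1.png")[140:200,360:420]
cv2.imwrite("pics/q.png",np.hstack([cv2.resize(i,(400,400),interpolation=cv2.INTER_CUBIC) for i in(im0,im)]))
E
```

```text
84    .    .    .    .   21   21    .    .    .    .    .    .    .    .    .    .    .
  80   29   27   29   28   26   27   27    .    .    .    .    .    .    .   28   28   28
  76   27   28   31   31   30   45   60    .   57   59    .   56   60    .   30   33   26
  72   32   30   33   35   32   50   60   46   46   46   42   47   54    .   33   33   35
  68   31   31   35   34   35   48    .   35   31   30   32   37   46    .   34   32   31
  64   28   28   31   32   31   43    .   32   30   29   32   36   56    .   29   31    .
  60   26   26   34   31   33   48    .   31   32   31   27   44   51    .    .    .    .
  56   27   30   34   32   33   56   56   30   30   31   32   39   51    .    .    .    .
  52   30   32   32   33   31   50   56   31   31   29   31   32   47    .    .    .    .
  48   33   32   33   27   33   47    .    .   30   28   29   43   52    .    .    .    .
  44   29   31   32   30   33   50    .    .    .   27   30   35   42    .    .    .    .
  40   27   33   33   35   32   50    .    .    .    .    .    .    .    .    .    .    .
  36   29   30  279   
[... 839 characters left out ...]
552  551  550  548  548  546  541  541
  -4  562  563  561  557  557  556  557  554  555  553  553  552  550  550  547  547  544
  -8  295  563  559  558  557  557  557  556  556  554  554  554  553  551  551  550  548
 -12  250  564  559  559  558  558  557  557  557  557  555  556  556  552  552  551  550
 -16  563  561  557  558  558  558  558  557  557  557  557  556  558  555  554  555  552
 -20  563  555  557  558  558  558  558  558  557  557  557  557  558  558  556  556  554
 -24  399  556  557  556  558  558  558  558  558  557  557  557  557  556  557  556  556
 -28  231  555  556  556  558  557  559  558  558  558  558  557  558  557  557  557  556
leg_tip 0.16 [374.9, 178.9] 655
```

View pics/q.png

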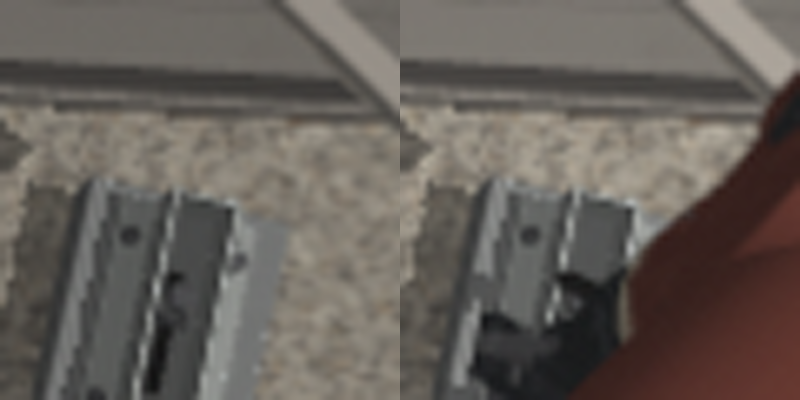

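```bash
python3 - <<'E'
from h import *
c=read_camera("top")
P,uv=world(c,c["z_map"]>=0)
Z=np.zeros((384,512));X=Z.copy();Y=Z.copy();S=np.zeros((384,512))
o=np.array([.5,-.222]);a=np.radians(-13.2);ex=np.array([np.cos(a),np.sin(a)]);ey=np.array([-ex[1],ex[0]])
Z[uv[:,1],uv[:,0]]=P[:,2]*1000;X[uv[:,1],uv[:,0]]=(P[:,:2]-o)@ex*1000;Y[uv[:,1],uv[:,0]]=(P[:,:2]-o)@ey*1000
g=c["pixels"].mean(2); g0=cv2.imread("pics/top1.png").mean(2)
sl=(slice(176,194),slice(378,398))
np.set_printoptions(linewidth=200)
print(Z[sl].astype(int));print(g[sl].astype(int));print(g0[sl].astype(int))
print(X[sl][8].astype(int),Y[sl][8].astype(int))
K=np.array([[c["fx"],0,c["cx"]],[0,c["fy"],c["cy"]],[0,0,1.]]);E=np.linalg.inv(c["extrinsics"])
def pj(x,y,z): return np.round(cv2.projectPoints(np.array([[*(o+(x*ex+y*ey)/1000),z/1000]]),cv2.Rodrigues(E[:3,:3])[0],E[:3,3],K,np.array(c["D"],float))[0].ravel(),1)
for q in((32,0,52.5),(28,0,52.5),(18,0,52.5),(36,0,90),(32,0,90),(32,5,90),(32,-5,90),(32,0,38)): print(q,pj(*q))
E
```

```text
[[ 32  39  32  33  35  46  62  29  27  30  31  31  32  30  41  49  54  35  31 288]
 [ 32  29  35  33  39  53  60  32  27  31  29  33  25  35  45  56  58  32 280 295]
 [ 33  33  30  34  42  50  56  31  34  29  29  32  26  37  44  54  60 275 293 373]
 [ 36  32  30  35  39  53  60  27  29  33  26  28  27  35  48  62 254 281 377 382]
 [ 29  34  33  32  44  60  66  28  30  26  23  30  32  35  47 237 278 373 377 382]
 [ 35  25  33  38  49  62  65  73  72  34  32  23  33  42 235 261 280 370 376 380]
 [ 28  32  34  35  50  67  69  78  82  84  97  33 210 234 241 275 366 369 370 373]
 [ 33  27  33  41  54  62  67  78  86  87  93 208 228 242 257 279 362 364 364 374]
 [ 31  32  31  40  58  58  42  53  82  91 203 224 232 236 264 275 355 357 367 371]
 [ 29  33  33  47  60  58  42  59  54 202 216 226 235 237 264 278 348 353 363 367]
 [ 30  29  40  48  56  31  37  49  50 209 220 228 230 256 271 280 289 346 361 367]
 [ 33  35  40  49  59  31  37  39 202 215 226 230 230 258 272 282 287 342 355 361]
 [ 28  27  47  56  60 182 181 197 207 213 228 233 230 261 266 282 287 293 351 547]
 [157 153  42 174 183
[... 3043 characters left out ...]
115 114]
 [ 90  82  66  86  98  42  23  39  71  73  72  65  64 108 136 142 143 125 115 114]
 [ 89  66  65 111  85  31  22  59  71  73  69  65  64 141 142 143 143 120 114 115]
 [ 83  66  64 144  66  27  24  59  72  72  67  65  61 146 144 143 138 119 114 115]
 [ 81  66  60 135  55  25  24  71  72  72  66  66  69 144 143 143 138 119 115 115]]
[ 29  30  31  29  25  25  30  28  21  19 -11 -16 -17 -18 -25 -28 -49 -49 -52 -52] [18 15 12 12 13 10  4  4  8  7 32 35 34 33 38 38 56 55 55 54]
(32, 0, 52.5) [386.6 183.2]
(28, 0, 52.5) [386.3 184.5]
(18, 0, 52.5) [385.7 187.9]
(36, 0, 90) [390.7 179.1]
(32, 0, 90) [390.5 180.4]
(32, 5, 90) [388.7 180. ]
(32, -5, 90) [392.3 180.8]
(32, 0, 38) [385.1 184.3]
```

Request:
send_rows(
  series="2 1 0 0 0",
)

```text
time_s: 14.52
eef_pos: [0.4717, -0.2156, 0.0685]
eef_rot: [0.115, 0.993, 0.0, 0.0]
wrist_force: [0.6, -0.3, -0.1]
width: 0.0061
grasp_force: 146.5
```

Request:
send_rows(
  series="2 1 0 0 0",
)

```text
time_s: 14.65
eef_pos: [0.4707, -0.2154, 0.0685]
eef_rot: [0.115, 0.993, 0.0, 0.0]
wrist_force: [-0.0, 0.3, -1.0]
width: 0.0057
grasp_force: 146.5
```

Request:
send_rows(
  series="2 1 0 0 0",
)

```text
time_s: 14.78
eef_pos: [0.4697, -0.2152, 0.0685]
eef_rot: [0.115, 0.993, 0.0, 0.0]
wrist_force: [0.2, -0.3, -0.5]
width: 0.0061
grasp_force: 146.5
```

Request:
send_rows(
  series="2 1 0 0 0",
)

```text
time_s: 14.9
eef_pos: [0.4687, -0.2149, 0.0685]
eef_rot: [0.115, 0.993, 0.0, 0.0]
wrist_force: [-0.3, -0.6, -0.8]
width: 0.0055
grasp_force: 146.5
```

```bash
python3 - <<'E'
from h import *
c=read_camera("top");s=robot.read_state();print(s["wrist_force"],s["wrist_torque"])
g=c["pixels"].mean(2); save(c,"pics/r_top.png")
np.set_printoptions(linewidth=200); print(g[176:196,378:398].astype(int))
E
```

```text
[ 0.47819804 -0.30432807 -1.21202309] [0.02897231 0.05185756 0.02421033]
[[ 80  69  83 101  81  73 104 109  86  84  84  83  84  80  74  72 152 133 154 150]
 [102 101 101 100  75  73 130 102  86  85  83  83  84  80  74  68 171 141 146  96]
 [102 100 102  95  74  74 162  95  85  84  83  83  84  85  75  78 138 100  71  49]
 [102 100 102  92  74  75 154  90  84  83  83  83  83  74  73  91 117  88  59  43]
 [102 100 102  84  74  82 143  75  77  80  84  83  81  75  73 103  90  72  46  39]
 [101 101 101  92  74 100  84  36  27  56  80  83  81  73  70  81  83  59  41  37]
 [102 101 100  74  72  65  34  32  31  60  78  83  74  64  45  52  68  47  39  39]
 [100 102  94  75  67  40  29  28  27  31  54  75  54  32  32  61  44  40  38  39]
 [101 102  92  74  77  79  39  29  28  25  27  31  28  32  41  68  47  40  39  39]
 [101 102  81  73  88 114  64  38  35  26  27  27  27  31  50  60  44  39  39  38]
 [101 101  80  74 120  88  76  59  60  32  29  28  26  29  59  69  47  39  38  39]
 [101 100  74  71 155  61  69  75  55  31  29  31  29  27  59  83  52  39  39  38]
 [102  93  74  68 142  64  53  52  30  29  28  36  34  28  58  84  52  39  38  37]
 [ 98  89  74  73 140  54  28  27  27  27  30  34  38  30  60  98  56  40  39  36]
 [ 70  92  72  53  31  30  27  26  27  28  30  35  34  28  57  96  58  44  38  38]
 [ 61  59  62  36  32  34  28  26  27  27  30  29  33  27  48  85  61  42  38  39]
 [ 56  56  56  56  48  40  27  27  27  27  29  30  34  29  47  64  45  38  38  39]
 [ 56  56  57  56  48  36  28  28  29  28  27  28  35  31  32  37  38  38  40  40]
 [ 56  55  53  49  42  35  28  28  28  26  28  28  34  35  37  38  38  40  41  41]
 [ 48  48  28  31  29  29  28  28  27  28  26  27  36  38  39  40  40  41  42  43]]
```

Request:
send_rows(
  series="2 0 0 -15 0; 2 0 0 -35 0; 2 0 0 -45 0; 2 10 10 -45 0; 2 20 20 -10 0; 2 25 40 0 0; 2 0 48 0 0; 2 -6 48 0 0; 2 -12 48 0 0; 2 -12 48 0 0",
)

```text
time_s: 16.2
eef_pos: [0.5049, 0.0474, 0.22]
eef_rot: [0.115, 0.993, -0.0, 0.001]
wrist_force: [-0.2, -0.7, -1.3]
width: 0.0059
grasp_force: 146.5
```

Request:
send_rows(
  series="2 -12 48 0 0; 2 -6 24 0 0; 2 0 0 0 0; 2 0 0 0 0",
)

```text
time_s: 16.7
eef_pos: [0.538, 0.1114, 0.2191]
eef_rot: [0.115, 0.993, -0.0, 0.0]
wrist_force: [-0.7, -0.9, -0.4]
width: 0.0057
grasp_force: 146.5
```

```bash
python3 - <<'E'
from h import *
go(430,100,219,166.8); s=robot.read_state(); print(s["width"],s["grasp_force"])
c=read_camera("top");save(c,"pics/z_top.png");d=read_camera("scene");save(d,"pics/z_scene.png")
def px(c,p):
    K=np.array([[c["fx"],0,c["cx"]],[0,c["fy"],c["cy"]],[0,0,1.]]);E=np.linalg.inv(c["extrinsics"])
    return cv2.projectPoints(np.array([p]),cv2.Rodrigues(E[:3,:3])[0],E[:3,3],K,np.array(c["D"],float))[0].ravel()
a=np.radians(-13.2); t=s["eef_pos"]
tiles=[]
def crop(im,p,w):
    x,y=[int(round(v)) for v in p]; return cv2.resize(im[y-w:y+w,x-w:x+w],(390,300) if 0 else (290,290),interpolation=cv2.INTER_CUBIC)
T=cv2.imread("pics/z_top.png");S=cv2.imread("pics/z_scene.png");T0=cv2.imread("pics/top1.png")
kp=px(d,t+[.03*np.cos(a),.03*np.sin(a),0]); kt=px(c,t+[.05*np.cos(a),.05*np.sin(a),0]);u=px(c,[.53,-.228,.05])
print(kp,kt,u,"tip pred",px(d,t+[.0595*np.cos(a),.0595*np.sin(a),-.032]),px(d,t+[.0595*np.cos(a),.0595*np.sin(a),.017]))
cv2.imwrite("pics/z.png",np.vstack([np.hstack([crop(S,kp,30),crop(T,kt,30)]),np.hstack([crop(T0,u,18),crop(T,u,18)])]))
g=c["pixels"].mean(2);np.set_printoptions(linewidth=200);print(g[176:196,378:398].astype(int))
E
```

```text
t 16.7 at [538.  111.4 219.1] az 166.82 tilt [ 0.0003 -0.0002] turn 0.02 shift [ 1.025e+02 -3.570e+01  1.000e-01] F [-0.69 -0.86 -0.42]
0.005682035661762026 146.50798703072724
[238.26392185 141.12460976] [274.61929556 147.45036377] [385.87946973 183.79041231] tip pred [233.86519937 146.98559505] [233.57777629 133.70675698]
[[ 78  68  82 100  80  73 102 108  86  83  83  82  83  80  74  71 151 132 153 157]
 [101  99  99  99  74  73 129 101  85  83  82  82  84  78  74  67 169 140 147 151]
 [101  99 101  93  74  73 161  93  84  83  82  82  83  85  74  77 135 100  98 141]
 [101  99 101  91  74  74 152  90  83  84  82  83  83  75  73  90 118  92  94 130]
 [100  99 101  84  73  82 142  75  75  79  82  82  80  73  73 115 106 104 131 137]
 [100 100 101  91  74 115 100  39  26  55  81  82  79  74  71 155 135 154 159 135]
 [100 100  99  73  71 157  88  37  43  67  80  82  76  73  67 176 162 160 154 133]
 [100 100  94  73  66 181  76  54  79  83  82  81  75  73  78 156 158 160 153 133]
 [100 101  91  74  77 146  69  69  82  83  85  85  73  73  93 146 156 160 142 130]
 [100 101  81  73  92 113  7
[... 185 characters left out ...]
77  73  68 160 159 160 155 133 128]
 [101  92  74  67 141  64  52  53  56  62  80  84  74  78 156 160 161 157 134 127]
 [101  88  73  77 143  55  28  43  61  69  80  74  73  96 141 157 160 141 129 127]
 [101  93  73  98 109  46  27  45  80  82  80  73  72 121 152 160 161 140 129 127]
 [ 99  74  73 124  95  35  27  66  80  81  78  73  73 157 160 160 160 134 128 129]
 [ 93  74  72 161  74  30  26  67  80  81  76  72  68 164 161 160 155 134 128 129]
 [ 92  74  67 152  61  28  29  80  82  82  73  73  77 161 161 161 156 134 128 129]
 [ 80  73  78 144  51  27  39  80  81  80  74  74 100 159 161 160 143 131 129 129]
 [ 79  74 102 107  36  26  44  80  81  79  74  73 123 152 160 163 141 131 129 128]]
```

View pics/z.png

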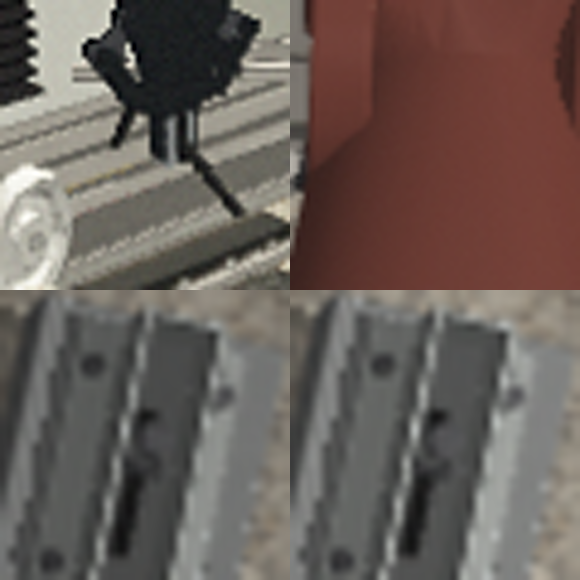

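Request:
send_rows(
  series="2 20 0 0 0; 2 40 0 0 0; 2 40 0 0 0; 2 15 0 0 0; 2 0 0 0 0; 2 0 0 0 0",
)

```text
time_s: 17.55
eef_pos: [0.4268, 0.1375, 0.2187]
eef_rot: [0.115, 0.993, 0.0, 0.0]
wrist_force: [0.2, 0.0, -1.4]
width: 0.0057
grasp_force: 146.5
```

```bash
python3 - <<'E'
from h import *
go(430,100,219,166.8); s=robot.read_state(); t=s["eef_pos"]*1.
t0=np.array([.538,.1114,.2191])
d=read_camera("scene");save(d,"pics/w_scene.png");c=read_camera("top");save(c,"pics/w_top.png")
def px(c,p):
    K=np.array([[c["fx"],0,c["cx"]],[0,c["fy"],c["cy"]],[0,0,1.]]);E=np.linalg.inv(c["extrinsics"])
    return np.round(cv2.projectPoints(np.array([p]),cv2.Rodrigues(E[:3,:3])[0],E[:3,3],K,np.array(c["D"],float))[0].ravel(),1)
a=np.radians(-13.2);f=np.array([np.cos(a),np.sin(a),0]);Zz=np.array([0,0,1.])
def key(t,p):
    p=np.radians(p);F=f*np.cos(p)+Zz*np.sin(p);D=f*np.sin(p)-Zz*np.cos(p);g=t+[0,0,.0174]
    return g-.07*F,g+.0595*F,g+.0595*F+.0495*D
for p in(0,10,20,30,40): print(p,[px(d,q).tolist() for q in key(t0,p)], "now",[px(d,q).tolist() for q in key(t,p)])
P,uv=world(d,d["z_map"]>0); g=d["pixels"].mean(2)[uv[:,1],uv[:,0]]
r=P-t; fx=r@f*1000; ly=r@np.array([-f[1],f[0],0])*1000; h=r[:,2]*1000
k=(fx>-100)&(fx<100)&(abs(ly)<14)&(h>-60)&(h<60)&(g<70)
o=np.argsort(fx[k]);print(np.round(np.c_[fx[k],ly[k],h[k],uv[k]][o]).astype(int)[::4].tolist())
E
```

```text
t 17.55 at [426.8 137.5 218.7] az 166.77 tilt [ 0.0009 -0.    ] turn -0.03 shift [-11.7 -35.8  -0.3] F [ 0.21  0.03 -1.39]
0 [[255.1, 146.2], [233.6, 133.6], [233.9, 147.0]] now [[277.3, 159.2], [252.4, 144.7], [252.3, 158.8]]
10 [[254.9, 149.6], [233.6, 130.8], [232.6, 143.3]] now [[276.9, 162.9], [252.6, 141.8], [251.0, 154.9]]
20 [[254.3, 152.7], [234.0, 128.2], [231.7, 139.5]] now [[276.1, 166.1], [253.1, 139.1], [250.0, 150.8]]
30 [[253.4, 155.3], [234.6, 126.0], [231.1, 135.7]] now [[274.9, 168.7], [253.9, 136.7], [249.5, 146.7]]
40 [[252.1, 157.3], [235.5, 124.1], [230.8, 131.9]] now [[273.4, 170.8], [255.0, 134.7], [249.3, 142.8]]
[[-82, 2, -6, 279, 168], [-78, 2, -10, 278, 169], [-74, -1, -7, 278, 167], [-68, 2, -2, 276, 165], [-62, -2, 1, 276, 163], [-59, 3, 5, 274, 162], [-53, 2, 2, 273, 162], [-50, 4, 1, 272, 162], [-43, 2, 8, 271, 159], [-37, 2, 9, 270, 158], [-34, -1, 14, 270, 156], [-27, 2, 12, 268, 156], [-25, 4, 18, 267, 154], [-20, 5, 16, 266, 154], [-17, -8, 45, 269, 144], [-16, 5, 18, 265, 153], [-15, -6, 45, 268, 144], [-15, 13, 46, 263, 145], [-15, 0, 20, 266, 152], [-14, -14, 59, 270, 139], [-13, -11, 39, 269, 145], [-12, 11, 57, 263, 141], [-12, 11, 54, 263, 142], [-11, 13, 8, 262, 156], [-11, 13, 25, 262, 151], [-10, 13, 34, 262, 148], [-9, 12, 21, 262, 152], [-9, -7, 39, 267, 145], [-8, -4, 30, 266, 148], [-6, 13, 30, 261, 149], [-6, 9, 15, 262, 153], [-3, -4, 34, 265, 146], [-1, -5, 36, 265, 145], [4, -9, 47, 265, 141], [5, -13, 52, 266, 139], [6, -14, 55, 266, 138], [43, 9, 17, 253, 147], [47, 6, 12, 253, 148], [48, 9, 12, 252, 148], [50, 8, 8, 252, 149], [53, 10, -3, 251, 152], [55, 8, 13, 251, 147]]
```

Request:
send_rows(
  series="2 4 20 0 0; 2 10 40 0 0; 2 11 46 0 0; 2 11 46 0 0; 2 8 36 0 0; 2 3 15 0 0; 2 0 0 0 -5; 2 0 0 0 -9; 2 0 0 0 -4.9; 2 0 0 0 0",
)

```text
time_s: 18.9
eef_pos: [0.4271, 0.3459, 0.2183]
eef_rot: [-0.049, 0.999, -0.0, -0.0]
wrist_force: [-0.1, -0.2, -2.6]
width: 0.0057
grasp_force: 146.5
```

```bash
python3 - <<'E'
from h import *
go(475.5,349.2,80,185.7); s=robot.read_state(); t=s["eef_pos"]
d=read_camera("scene");save(d,"pics/v_scene.png")
a=np.radians(5.7);f=np.array([np.cos(a),np.sin(a),0])
P,uv=world(d,d["z_map"]>0); g=d["pixels"].mean(2)[uv[:,1],uv[:,0]]
r=P-t; fx=r@f*1000; ly=r@np.array([-f[1],f[0],0])*1000; h=r[:,2]*1000
k=(fx>-110)&(fx<100)&(abs(ly)<14)&(h>-60)&(h<60)&(g<70)
o=np.argsort(fx[k]);print(np.round(np.c_[fx[k],ly[k],h[k],uv[k]][o]).astype(int)[::4].tolist())
E
```

```text
t 18.9 at [427.1 345.9 218.3] az -174.36 tilt [-0.0002 -0.0003] turn -0.06 shift [-48.5  -1.5 138.3] F [-0.08 -0.19 -2.62]
[[-83, 1, -5, 236, 191], [-78, 4, -8, 234, 192], [-76, 5, -6, 233, 191], [-73, 1, -3, 233, 189], [-71, -1, -2, 233, 188], [-67, -2, 0, 232, 187], [-65, 4, -1, 230, 188], [-61, 3, 3, 229, 186], [-57, -1, 3, 229, 185], [-55, 4, 1, 227, 186], [-52, 4, 1, 226, 186], [-49, 1, 7, 226, 183], [-46, 1, 9, 225, 182], [-43, 7, 8, 223, 183], [-39, 5, 11, 222, 181], [-35, 1, 12, 222, 180], [-34, 3, 15, 221, 179], [-31, 4, 12, 220, 180], [-26, 3, 10, 219, 180], [-24, 0, 16, 219, 177], [-20, 0, 18, 218, 176], [-18, 1, 18, 217, 176], [-16, 3, 21, 216, 175], [-15, 11, 45, 213, 168], [-14, -5, 53, 217, 163], [-14, -13, 50, 219, 163], [-14, 0, 23, 216, 174], [-14, -9, 42, 218, 166], [-13, -5, 41, 217, 167], [-13, 4, 18, 215, 176], [-13, 9, 52, 213, 165], [-13, 5, 42, 214, 168], [-12, 5, 44, 214, 167], [-12, 2, 19, 215, 175], [-11, -3, 29, 216, 171], [-10, -3, 5, 216, 179], [-9, 12, 14, 212, 178], [-9, -2, 29, 215, 171], [-8, 11, 10, 212, 179], [-8, 13, 29, 211, 173], [-7, 14, 11, 211, 179], [-7, 12, 19, 211, 176], [-4, -3, 33, 214, 169], [0, -13, 49, 215, 162], [3, 14, 14, 208, 177], [6, 11, 50, 207, 164], [43, 7, 23, 199, 169], [45, 8, 26, 198, 168], [46, 7, 19, 198, 170], [48, 11, 7, 197, 174], [48, 9, 22, 197, 169], [50, 12, 7, 196, 174], [51, 12, 4, 196, 175], [54, 12, 9, 195, 173], [59, 12, 1, 194, 175]]
```

Request:
send_rows(
  series="2 -14 -0.5 0 0; 2 -25 -1 0 0; 2 -9.5 0 0 0; 2 0 0 40 0; 2 0 0 45 0; 2 0 0 35 0; 2 0 0 15 0; 2 0 0 5 0; 2 0 0 0 0",
)

```text
time_s: 20.08
eef_pos: [0.4757, 0.3501, 0.0797]
eef_rot: [-0.05, 0.999, 0.0, 0.001]
wrist_force: [0.9, -0.4, -0.4]
width: 0.0057
grasp_force: 146.5
```

```bash
python3 - <<'E'
from h import *
go(475.5,349.2,50,185.7); s=robot.read_state(); t=s["eef_pos"]
d=read_camera("scene");save(d,"pics/u_scene.png")
a=np.radians(5.7);f=np.array([np.cos(a),np.sin(a),0])
P,uv=world(d,d["z_map"]>0); g=d["pixels"].mean(2)[uv[:,1],uv[:,0]]
r=P-t; fx=r@f*1000; ly=r@np.array([-f[1],f[0],0])*1000; h=P[:,2]*1000
k=(fx>-110)&(fx<-25)&(abs(ly)<16)&(h>40)&(h<120)&(g<70)
o=np.argsort(fx[k]);print(np.round(np.c_[fx[k],ly[k],h[k],uv[k]][o]).astype(int)[::4].tolist())
E
```

```text
t 20.07 at [475.7 350.1  79.7] az -174.28 tilt [0.0014 0.0007] turn 0.02 shift [ 0.3 -0.9 29.7] F [ 0.89 -0.35 -0.43]
[[-80, 2, 72, 223, 228], [-77, -2, 75, 223, 226], [-74, 4, 74, 221, 227], [-70, 3, 78, 220, 225], [-67, 4, 77, 219, 225], [-61, 1, 84, 218, 222], [-59, 3, 84, 217, 222], [-53, 1, 84, 216, 221], [-49, 4, 88, 214, 220], [-44, 4, 89, 213, 219], [-41, 5, 88, 212, 219], [-35, 3, 88, 211, 218], [-30, 5, 91, 209, 217], [-26, 1, 91, 209, 216]]
```

Request:
send_rows(
  series="2 0 -0.9 4 0; 2 0 0 4 0; 2 0 0 3 0; 2 0 0 2 0; 2 0 0 1 0",
  newtons=25,
)

```text
time_s: 20.75
eef_pos: [0.4757, 0.349, 0.0652]
eef_rot: [-0.05, 0.999, 0.0, 0.001]
wrist_force: [1.3, -0.9, 6.4]
width: 0.0059
grasp_force: 146.9
```

Request:
send_rows(
  series="2 0 0 1.5 0; 2 0 0 1.5 0; 2 0 0 1.5 0",
)

```text
time_s: 21.12
eef_pos: [0.4767, 0.3493, 0.0622]
eef_rot: [-0.05, 0.999, 0.001, 0.002]
wrist_force: [1.1, -2.0, 14.6]
width: 0.006
grasp_force: 147.2
```

Request:
send_rows(
  series="2 0 0 1.5 0; 2 0 0 1.5 0; 2 0 0 1.5 0",
)

```text
time_s: 21.5
eef_pos: [0.4777, 0.3494, 0.0589]
eef_rot: [-0.05, 0.999, 0.001, 0.003]
wrist_force: [2.6, -4.0, 19.9]
width: 0.0057
grasp_force: 147.7
```

```bash
cat > arm.py <<'E'
from h import *
go(475.5,349.2,50,185.7); s=robot.read_state(); t=s["eef_pos"]; print(s["wrist_torque"],s["width"],s["grasp_force"])
d=read_camera("scene")
a=np.radians(5.7);f=np.array([np.cos(a),np.sin(a),0])
P,uv=world(d,d["z_map"]>0); g=d["pixels"].mean(2)[uv[:,1],uv[:,0]]
r=P-np.array([.4586,.3475,0]); fx=r@f*1000; ly=r@np.array([-f[1],f[0],0])*1000; h=P[:,2]*1000
k=(fx>-110)&(fx<100)&(abs(ly)<16)&(h>20)&(h<120)&(g<70)
o=np.argsort(fx[k]);print("rest frame",np.round(np.c_[fx[k],ly[k],h[k]][o]).astype(int)[::4].tolist())
E
python3 arm.py
```

```text
t 21.5 at [477.7 349.4  58.9] az -174.29 tilt [0.0057 0.0014] turn 0.01 shift [2.3 0.  8.9] F [ 2.63 -3.95 19.86]
[-0.79826059  0.67332982  0.16865958] 0.005719466779100391 147.69487503269715
rest frame [[-65, 1, 64], [-61, 1, 66], [-57, 0, 67], [-51, 3, 63], [-48, 3, 65], [-43, 2, 66], [-32, -1, 70], [-24, 2, 75], [-19, -3, 74], [-13, -1, 77], [-9, 3, 77], [-6, 4, 80], [0, -2, 78], [2, 4, 80], [4, -4, 107], [4, 11, 115], [5, 1, 81], [5, 11, 107], [5, -7, 119], [6, 5, 68], [6, -11, 109], [7, 9, 116], [7, 3, 84], [8, 4, 113], [8, -5, 115], [8, -5, 108], [9, -2, 63], [10, 15, 104], [10, -14, 92], [11, 15, 96], [11, -15, 87], [12, 12, 73], [13, 10, 82], [16, -9, 107], [19, 15, 90], [21, 16, 110], [24, 16, 77], [25, 11, 113], [63, 7, 75], [65, 8, 82], [67, 13, 61], [69, 11, 63], [70, 8, 76], [72, 14, 48], [77, 12, 53]]
```

Request:
send_rows(
  series="2 0 0 -2 0; 2 0 0 -1.5 0; 2 0 0 0 0; 7 0 0 0 0; 8 0 0 0 0; 9 0 0 0 0; 9.5 0 0 0 0",
  newtons=20,
)

```text
time_s: 22.42
eef_pos: [0.4748, 0.3488, 0.0587]
eef_rot: [-0.05, 0.999, -0.0, -0.0]
wrist_force: [-1.1, -0.5, -0.9]
width: 0.0098
grasp_force: 3.4
```

```bash
python3 arm.py
```

```text
t 22.43 at [474.8 348.8  58.7] az -174.27 tilt [-0.0006 -0.0001] turn 0.03 shift [-0.7  0.3  8.7] F [-1.07 -0.53 -0.9 ]
[-0.02700765 -0.05171397 -0.00369976] 0.009803693553214539 3.3887510374188423
rest frame [[-65, 1, 61], [-62, 3, 64], [-56, 4, 66], [-52, 4, 64], [-48, 3, 65], [-43, 3, 63], [-35, 1, 73], [-23, 2, 72], [-20, 3, 74], [-14, 1, 74], [-10, 0, 79], [-3, 5, 79], [0, 2, 79], [1, 1, 82], [2, -10, 104], [2, -12, 117], [3, -8, 116], [3, 10, 100], [4, 6, 94], [4, 9, 103], [4, 2, 81], [5, -6, 119], [6, 0, 83], [6, -7, 111], [7, 15, 87], [8, -5, 62], [8, 15, 79], [9, -5, 97], [10, -6, 93], [12, -5, 64], [14, 15, 109], [15, 16, 84], [19, 15, 86], [23, 9, 109], [63, 8, 64], [64, 9, 79], [65, 11, 53], [67, 13, 58], [71, 13, 56]]
```

Request:
send_rows(
  series="9.7 0 0 3 0; 9.7 0 0 3 0; 9.7 0 0 3 0; 9.7 0 0 3 0; 9.7 0 0 3 0",
)

```text
time_s: 23.1
eef_pos: [0.4752, 0.349, 0.0439]
eef_rot: [-0.05, 0.999, 0.0, 0.0]
wrist_force: [-0.5, 0.4, 0.0]
width: 0.0097
grasp_force: 0.5
```

```bash
python3 arm.py
```

```text
t 23.1 at [475.2 349.   43.9] az -174.27 tilt [0.0003 0.0002] turn 0.03 shift [-0.3  0.2 -6.1] F [-0.54  0.37  0.01]
[ 0.16704969 -0.00255531 -0.00789377] 0.009708051176231296 0.48675822450775286
rest frame [[-70, -2, 69], [-65, 1, 68], [-60, 0, 69], [-53, 1, 66], [-48, -1, 67], [-42, 2, 65], [-24, -5, 68], [-17, 4, 70], [-10, 1, 66], [-4, 3, 68], [-3, 15, 109], [-2, -4, 70], [-2, -12, 115], [0, -14, 118], [0, 3, 69], [1, -6, 117], [2, -7, 110], [3, -11, 96], [3, -8, 112], [4, -16, 90], [4, -11, 89], [4, 13, 102], [4, -13, 102], [5, -6, 113], [5, 13, 91], [6, -7, 118], [6, -7, 101], [7, -9, 114], [8, -4, 55], [9, 16, 65], [10, -2, 55], [11, -7, 106], [11, -4, 57], [12, -7, 81], [15, -5, 77], [16, -12, 94], [17, -8, 85], [22, 16, 96]]
```

Request:
send_rows(
  series="12 0 0 0 0; 16 0 0 0 0; 16 8 0 0 0; 16 9 1 -2 0; 16 0 0 -1 0; 16 0 0 0 0",
)

```text
time_s: 23.9
eef_pos: [0.4582, 0.3483, 0.0474]
eef_rot: [-0.05, 0.999, 0.0, 0.0]
wrist_force: [0.2, 0.2, 0.1]
width: 0.0161
grasp_force: 0.0
```

```bash
python3 arm.py; python3 - <<'E'
from h import *
c=read_camera("top")
def px(c,p):
    K=np.array([[c["fx"],0,c["cx"]],[0,c["fy"],c["cy"]],[0,0,1.]]);E=np.linalg.inv(c["extrinsics"])
    return np.round(cv2.projectPoints(np.array([p]),cv2.Rodrigues(E[:3,:3])[0],E[:3,3],K,np.array(c["D"],float))[0].ravel(),1).tolist()
a=np.radians(-13.2);f=np.array([np.cos(a),np.sin(a),0])
np.set_printoptions(linewidth=220)
for n,t in(("y_top",[.4941,-.2182,.1207]),("x_top",[.4252,-.104,.2191])):
    g=cv2.imread(f"pics/{n}.png").mean(2); t=np.array(t)
    q=[px(c,t+f*x+[0,0,z]) for x,z in((.0595,-.032),(.0595,.017),(.0,.017))]
    print(n,"tip,bend,grip",q); u,v=int(q[0][0]),int(q[0][1]); print(u-14,v-12); print(g[v-12:v+8,u-14:u+14].astype(int))
E
```

```text
t 23.9 at [458.2 348.3  47.4] az -174.26 tilt [0.0007 0.0003] turn 0.04 shift [-17.3  -0.8  -2.6] F [0.2  0.23 0.05]
[ 0.0051091  -0.06928784 -0.02190339] 0.016085630078085382 0.0
rest frame [[-68, 0, 69], [-67, 3, 70], [-59, -1, 68], [-55, 3, 65], [-49, 1, 64], [-43, -2, 67], [-20, 3, 67], [-19, 15, 119], [-18, -7, 114], [-17, 8, 118], [-15, 15, 107], [-14, -9, 90], [-14, 15, 103], [-14, -11, 96], [-13, 0, 70], [-12, 10, 93], [-12, 3, 64], [-11, -9, 97], [-11, 1, 69], [-9, 0, 65], [-9, -10, 70], [-7, -6, 71], [-7, -8, 74], [-5, -11, 96], [-4, -7, 83], [-3, -7, 76], [-2, -10, 92], [-1, -7, 90], [1, -9, 91], [2, -9, 83], [5, 16, 103], [59, 4, 60]]
y_top tip,bend,grip [[390.9, 173.2], [396.4, 169.1], [392.3, 190.1]]
376 161
[[142 135 139 145 155 145 146 130 123 132 146 154 151 133 114 123 133 139 117 126 129 127 134 145 140 142 165 160]
 [140 136 152 152 150 136 126 118 122 150 159 158 147 124 130 139 144 144 132 131 129 134 147 148 142 137 145 149]
 [140 141 152 156 149 135 135 142 152 152 150 154 150 144 150 151 153 150 132 142 148 147 153 155 151 144 136 117]
 [138 142 154 154 136 1
[... 3610 characters left out ...]
  38  38]
 [117  83  99 128 106 127 133 128 133 136 135 121  87  37  31  37  41  40  39  40  39  38  37  38  38  39  37  38]
 [109 109 114 125 123 138 148 150 149 128 114  88  48  31  32  35  37  39  40  40  38  38  37  38  37  38  38  40]
 [ 79 112 126 137 118 128 142 152 148 129  94  53  29  34  36  37  39  39  40  39  38  38  38  39  39  38  40  45]
 [ 40  68 104 132 133 115 109  91  70  61  40  29  31  33  36  39  38  39  39  38  37  38  37  39  37  39  43  52]
 [ 35  36  48  69 103 104  87  37  29  27  27  28  32  34  35  38  39  39  38  38  39  39  39  38  38  41  49  56]
 [ 50  48  51  59  73  74  58  34  32  30  27  29  31  32  31  35  39  40  39  38  38  38  38  38  40  47  54  57]]
```

```bash
python3 - <<'E'
from h import *
np.set_printoptions(linewidth=220)
a=cv2.imread("pics/top1.png").astype(float).mean(2); b=cv2.imread("pics/w_top.png").astype(float).mean(2)
sl=(slice(174,196),slice(378,396)); k=np.median(b[sl]/a[sl]); print(k); print((b-k*a)[sl].astype(int)); print((k*a)[sl].astype(int))
e=cv2.imread("pics/top1.png").astype(float); print(e[180:190,383:391].astype(int).tolist()[3])
E
```

```text
1.0895001681318153
[[  0   0   0   0   0   0   0   0   0   0   0   0   0   0   0   0   1   0]
 [  0   0   0   0   0   0  -1   0   0   0   0   0   0   0   0   0   0   0]
 [  0   0   0   0   1   0   0   0   0   0   0   0   0   0   0   0   0   0]
 [ -1   0   0   0   0   0   0   0   0   0   0   0   0   0   0   0   0   0]
 [  0   0   0   0   0   1   0   0   0   1   0   0   0   0   0   0   0   0]
 [  0   1   0   0   0   0   0   0   0   0   0   0   0   1   0   0   0   0]
 [  0   0   0   0   0   0   0   0   0   0   0   0   0   0   0   0   0   0]
 [  1   0   0   0   0   0   0   0  -3   0   0   0   0   0  -1   0   0   0]
 [ -1   0   0   0   0   0   4   0 -12  -2   2   0   0   0   0  -1   0   0]
 [  1   0   0   0   0   0   1   0  -1   0   0   0   0   0   0   0   0   0]
 [  1   0   0   0   0   0  -3   8   0  -2  -1   0   1   0   0   0   0   0]
 [  0   1   0   0   0   0  -5  -1   1   1   1   1   1   0   0   0   0   0]
 [  0   0   1   0   0   3   1  -4  15  12  -2   0   0   0   0   0   0   0]
 [ -1   0   0   0  -1   0  10   5   2   2   0   0   0   0   0   0   0   0]
 [  0   0   0   0  -7   0   6  
[... 1636 characters left out ...]
5 144  62  43  51  57  61  78  82  72  75 152 155 157 154]
 [ 98  84  71  76 139  53  27  37  67  66  78  72  70  93 138 153 156 137]
 [ 98  89  72  94 106  45  25  43  77  79  78  70  70 117 148 155 156 136]
 [ 96  71  71 120  93  34  24  64  77  79  75  71  70 153 154 156 156 131]
 [ 91  71  70 156  72  29  26  65  78  78  72  71  66 159 156 156 150 129]
 [ 88  71  65 147  60  27  26  77  78  78  71  71  75 156 156 156 151 130]
 [ 78  71  76 140  49  27  38  76  79  77  72  71  96 155 156 156 139 128]
 [ 76  71 100 104  34  24  43  78  79  76  71  71 120 148 155 158 138 128]]
[[162, 163, 160], [68, 68, 66], [49, 48, 48], [74, 73, 72], [75, 73, 74], [74, 72, 73], [74, 74, 73], [67, 68, 67]]
```

Request:
send_rows(
  series="13 0 0 0 0; 10 0 0 0 0; 8 0 0 0 0; 6 0 0 0 0; 6 0 0 0 0; 6 0 0 0 0",
  newtons=25,
)

```text
time_s: 24.75
eef_pos: [0.4582, 0.3482, 0.047]
eef_rot: [-0.05, 0.999, 0.0, 0.0]
wrist_force: [0.0, -0.8, -0.3]
width: 0.0088
grasp_force: 24.3
```

Request:
send_rows(
  series="2 0 0 0 0; 2 0 0 0 0; 2 0 0 0 0; 2 0 0 0 0",
  newtons=120,
)

```text
time_s: 25.25
eef_pos: [0.4582, 0.3483, 0.0472]
eef_rot: [-0.05, 0.999, 0.0, 0.0]
wrist_force: [0.9, 0.3, 2.5]
width: 0.006
grasp_force: 117.5
```

```bash
python3 - <<'E'
from h import *
go(458,348,47,185.7);s=robot.read_state();print(s["wrist_torque"],s["width"],s["grasp_force"])
E
```

```text
t 25.25 at [458.2 348.3  47.2] az -174.27 tilt [0.0003 0.0002] turn 0.03 shift [ 0.3 -0.2  0.2] F [0.86 0.35 2.53]
[-0.02827401 -0.08086908  0.01413614] 0.0059523214516794066 117.5005530193448
```

Request:
send_rows(
  series="2 0 0 -5 0; 2 0 0 -15 0; 2 0 0 -30 0; 2 0 0 -45 0; 2 0 0 -45 0; 2 0 0 -25 0; 2 0 0 -8 0; 2 20 0 0 0; 2 20 0 0 0; 2 0 0 0 4.7",
)

```text
time_s: 26.5
eef_pos: [0.4168, 0.3441, 0.2194]
eef_rot: [-0.009, 1.0, -0.0, -0.001]
wrist_force: [-0.2, 0.1, -1.2]
width: 0.0059
grasp_force: 118.1
```

Request:
send_rows(
  series="2 0 0 0 9.5; 2 0 0 0 4.7; 2 -8 -32 0 0; 2 -12 -48 0 0; 2 -12 -48 0 0; 2 -12 -48 0 0; 2 -12 -48 0 0; 2 -12 -48 0 0; 2 -12 -48 0 0; 2 -12 -48 0 0",
)

```text
time_s: 27.75
eef_pos: [0.4234, -0.0365, 0.2193]
eef_rot: [0.115, 0.993, 0.0, -0.0]
wrist_force: [-0.2, 0.1, -2.2]
width: 0.0059
grasp_force: 118.1
```

Request:
send_rows(
  series="2 -12 -48 0 0; 2 -4 -16 0 0; 2 -15 -15 0 0; 2 -25 -25 10 0; 2 -23 -25 25 0; 2 -18 -18 25 0; 2 -8 -10 15 0; 2 0 0 15 0; 2 0 0 0 0; 2 0 0 0 0",
)

```text
time_s: 29.0
eef_pos: [0.4906, -0.2114, 0.1309]
eef_rot: [0.114, 0.993, -0.0, 0.0]
wrist_force: [0.1, -0.4, -0.5]
width: 0.0061
grasp_force: 118.1
```

```bash
cat > chk.py <<'E'
from h import *
import sys
s=robot.read_state(); t=s["eef_pos"]; o=np.array([.5,-.222]);a=np.radians(-13.2);f=np.array([np.cos(a),np.sin(a)])
c=read_camera("top"); save(c,f"pics/{sys.argv[1]}.png"); g=c["pixels"].mean(2)
K=np.array([[c["fx"],0,c["cx"]],[0,c["fy"],c["cy"]],[0,0,1.]]);E=np.linalg.inv(c["extrinsics"])
pj=lambda x,y,z: np.round(cv2.projectPoints(np.array([[*(o+(x*f+y*np.array([-f[1],f[0]]))/1000),z/1000]]),cv2.Rodrigues(E[:3,:3])[0],E[:3,3],K,np.array(c["D"],float))[0].ravel(),1).tolist()
X=(t[:2]-o)@f*1000;Y=(t[:2]-o)@np.array([-f[1],f[0]])*1000;z=t[2]*1000
print("TCP unit",round(X,1),round(Y,1),"tip z",round(z-30.7,1),"leg x",round(X+59.5,1)); go(493.7,-220.5,66,166.8)
print("F",s["wrist_force"],"T",s["wrist_torque"],s["grasp_force"])
for zz in(z-30.7,z+23): print([pj(X+59.5+dx,Y+dy,zz) for dx in(-4.5,4.5) for dy in(5,-5)])
u,v=[int(q) for q in pj(X+59.5,Y,z-30.7)]
np.set_printoptions(linewidth=200);print(u-8,v-8);print(g[v-8:v+9,u-8:u+14].astype(int))
E
python3 chk.py c1
```

```text
TCP unit -11.5 8.2 tip z 100.2 leg x 48.0
t 29.05 at [ 490.8 -211.6  131.1] az 166.86 tilt [ 0.0013 -0.0008] turn 0.06 shift [-4.8 -8.  65.1] F [-0.09  0.68 -0.87]
F [ 0.07352731 -0.43148485 -0.53930155] T [ 0.01697613 -0.03133821 -0.02802268] 118.11335351318121
[[387.6, 174.6], [391.2, 175.5], [388.2, 171.6], [391.8, 172.4]]
[[393.5, 170.1], [397.3, 170.9], [394.2, 166.9], [397.9, 167.7]]
381 165
[[150 129 128 138 161 159 146 136 151 137 130 142 152 152 145 148 148 147 137 116  84  51]
 [152 132 126 133 151 155 146 136 147 140 142 151 159 157 154 152 146 129 116  96  65  41]
 [139 129 130 143 142 151 143 133 139 144 147 151 158 147 145 145 134  88  53  78  57  39]
 [121 117 125 137 109 151 134 125 124 158 161 152 144  97  64  97  81  45  60  76  55  39]
 [117 128 126  96  70 143  93 114 130 152 146 139  92  44  36  35  31  32  71  70  49  40]
 [ 99 104 100  76  81 136  88  78  79  73  80  80  43  25  27  26  31  38  77  63  43  39]
 [ 99 102  95  76 100 107  83  79  79  78  65  36  28  26  29  26  29  40  83  66  44  39]
 [100 101  91  75 126 101  85  81  80  79  48  29  27  28  30  28  30  46  84  66  45  40]
 [101  95  74  73 156  95  84  84  84  83  51  30  27  29  34  30  29  47  82  65  46  40]
 [ 98  93  75  69 148  93  84  84  83  81  48  30  27  30  36  35  29  46  82  68  47  41]
 [ 84  86  75  81 139  92  80  77  76  65  36  27  28  32  33  37  29  47  78  73  51  41]
 [ 45  75  72 101 108  82  56  43  30  27  27  28  29  32  34  34  28  46  78  73  49  38]
 [ 36  48  59 101  97  50  33  31  28  27  29  29  28  31  31  34  30  35  68  68  47  38]
 [ 51  55  59  68  68  44  40  41  29  28  28  27  28  29  30  34  31  29  49  44  37  40]
 [ 56  56  56  56  56  56  49  46  31  28  27  28  27  27  30  35  32  34  35  39  40  41]
 [ 55  55  55  55  53  53  47  38  28  26  26  27  28  29  28  34  35  37  39  40  40  41]
 [ 53  53  54  55  42  41  37  30  28  28  28  27  27  27  27  36  37  39  40  41  40  41]]
```

```bash
python3 - <<'E'
from h import *
c=read_camera("top"); np.set_printoptions(linewidth=200)
P,uv=world(c,c["z_map"]>=-1); o=np.array([.5,-.222]);a=np.radians(-13.2);f=np.array([np.cos(a),np.sin(a)]);n=np.array([-f[1],f[0]])
I=lambda q:np.round(q.reshape(384,512))[166:180,386:402].astype(int)
print(I(P[:,2]*1000));print(I((P[:,:2]-o)@f*1000));print(I((P[:,:2]-o)@n*1000))
E
```

```text
Traceback (most recent call last):
ValueError: cannot reshape array of size 195787 into shape (384,512)
```

```bash
python3 - <<'E'
from h import *
c=read_camera("top"); np.set_printoptions(linewidth=200)
P,uv=world(c,c["z_map"]>=-1); o=np.array([.5,-.222]);a=np.radians(-13.2);f=np.array([np.cos(a),np.sin(a)]);n=np.array([-f[1],f[0]])
def I(q): A=np.zeros((384,512));A[uv[:,1],uv[:,0]]=q;return np.round(A[166:180,386:402]).astype(int)
print(I(P[:,2]*1000));print(I((P[:,:2]-o)@f*1000));print(I((P[:,:2]-o)@n*1000))
E
```

```text
[[ -2   3   1   0   1   0  -1  -2  -8  -3   2  -6   0  -6 335 350]
 [ -3  -1   0   4   4  -2   0   2  -4   1   1  -4   0 320 344 432]
 [ 57  58   3   3  -1   2  -1  -1 142 143 140   0 303 339 342 429]
 [ 54  59  61  56  55  63  -1 140 144 146 279 304 323 340 343 423]
 [ 59  44  52  53  51  58  57 137 147 279 295 302 324 338 348 420]
 [ 35  39  45  43  45  51 118 147 276 289 302 306 328 340 350 413]
 [ 28  33  34  33  34 107 118 272 282 296 299 318 330 340 350 411]
 [ 31  32  30  27  31 100 261 274 287 293 297 322 330 344 349 358]
 [ 35  26  32  28  29  32 271 282 293 293 293 323 328 343 349 356]
 [ 26  32  29  32  28 261 274 285 291 298 295 324 328 343 342 357]
 [ 26 241 249 249 256 267 277 287 294 294 294 324 329 340 343 352]
 [240 246 246 251 260 267 279 289 295 298 304 323 325 338 339 593]
 [238 238 241 252 261 271 281 289 297 301 309 322 326 337 593 601]
 [234 236 242 252 263 270 278 291 294 302 301 304 326 595 598 605]]
[[  99   98   99  100  101  102  103  104  106  105  105  108  107  109    0   -4]
 [  96   96   96   96   97   99   99   99  102  101  102  104  104    2   -5  
[... 1240 characters left out ...]
   8  39  43  46  48  47  66]
 [ 10   4   3   1  -3  -4  -7  10  10  41  43  42  46  47  48  65]
 [  4   2   1  -2  -5  -6   8  12  42  43  44  43  46  48  48  63]
 [  2   0  -2  -5  -8   7   7  43  43  45  43  46  47  47  48  62]
 [  2   0  -4  -7  -9   5  42  43  44  43  42  46  46  48  47  47]
 [  3  -3  -4  -8 -10 -12  44  45  45  43  41  46  45  47  47  46]
 [  0  -1  -5  -7 -11  44  45  45  44  44  41  46  45  47  44  46]
 [ -1  48  47  45  44  45  45  45  45  42  40  46  45  45  44  44]
 [ 49  48  46  45  45  44  45  45  44  43  42  45  43  44  43 109]
 [ 49  46  44  45  45  45  45  45  45  43  43  44  43  44 110 111]
 [ 47  45  44  44  45  44  44  45  43  43  41  39  43 112 111 111]]
```

Request:
send_rows(
  series="2 -4.5 -3 10 0; 2 0 0 15 0; 2 0 0 7 0; 2 0 0 0 0; 2 0 0 0 0",
)

```text
time_s: 29.78
eef_pos: [0.4943, -0.2159, 0.0982]
eef_rot: [0.115, 0.993, -0.0, 0.0]
wrist_force: [1.3, -0.7, -1.0]
width: 0.0058
grasp_force: 118.1
```

```bash
cat >> chk.py <<'E'
P,uv=world(c,c["z_map"]>=-1); n=np.array([-f[1],f[0]])
XX=(P[:,:2]-o)@f*1000;YY=(P[:,:2]-o)@n*1000;ZZ=P[:,2]*1000
k=(ZZ>z-38)&(ZZ<z+30)&(XX>X+45)&(XX<X+80)&(abs(YY-Y)<20)&(ZZ>62)
q=np.c_[XX,YY,ZZ,uv][k];print(np.round(q[np.argsort(q[:,2])]).astype(int).tolist())
E
python3 chk.py c2
```

```text
TCP unit -7.0 4.6 tip z 67.5 leg x 52.5
t 29.82 at [ 494.4 -216.    98.4] az 166.83 tilt [ 0.0005 -0.0003] turn 0.03 shift [-0.4 -4.6 32.4] F [ 0.04  0.17 -1.33]
F [ 1.34019089 -0.74101164 -1.04125386] T [-0.03529858 -0.00500264  0.02856531] 118.1207737326622
[[385.8, 176.0], [389.3, 176.8], [386.4, 173.0], [389.9, 173.8]]
[[391.5, 171.6], [395.1, 172.4], [392.1, 168.5], [395.7, 169.3]]
379 166
[[148 153 152 132 126 132 152 155 145 136 148 140 141 152 159 158 154 152 146 122  83  49]
 [132 144 140 129 130 143 142 151 143 132 138 144 147 151 159 156 156 151 137 100  62  41]
 [126 127 121 117 125 138 110 151 135 125 124 158 161 151 150 148 145 131  98  76  50  38]
 [107 129 117 127 126  96  70 144  94 113 130 153 145 135 119 128 120  71  66  56  43  39]
 [102 101  98 104 100  75  80 136  88  79  79  71  65  38  39  75  46  44  78  54  39  40]
 [102 101 100 102  95  75 100 107  84  78  78  64  34  28  33  28  31  57  75  53  40  39]
 [102 100 100 100  92  74 113 100  84  81  78  46  29  27  27  29  28  61  77  54  38  39]
 [ 94  95 100  94  75  72 104  86  84  84  67  35  27  28  29  30
[... 454 characters left out ...]
2  27  64  91  59  40  38]
 [ 42  48  58  63  60  40  35  38  29  27  28  27  28  29  32  33  28  47  57  44  39  40]
 [ 56  57  56  56  55  56  49  45  29  27  27  28  26  28  33  34  29  42  39  39  40  41]
 [ 56  56  56  56  57  55  48  42  29  28  27  27  26  27  32  36  36  38  39  39  41  41]
 [ 54  55  55  55  52  47  41  35  29  26  26  27  27  25  32  37  39  40  39  41  41  41]]
[[58, 12, 62, 385, 173], [42, 12, 63, 384, 178], [53, 13, 67, 385, 174], [54, 3, 73, 389, 174], [55, 4, 84, 390, 173], [51, 3, 85, 390, 174], [55, 6, 91, 390, 172], [57, 6, 107, 392, 170], [58, 1, 109, 394, 170], [57, 4, 109, 393, 170], [52, 9, 114, 391, 171], [49, 9, 115, 391, 172], [52, 7, 115, 392, 171]]
```

Request:
send_rows(
  series="2 0 0.5 5 0; 2 0 0 6 0; 2 0 0 6 0; 2 0 0 6 0; 2 0 0 5 0; 2 0 0 3 0; 2 0 0 2 0; 2 0 0 0 0; 2 0 0 0 0",
)

```text
time_s: 30.95
eef_pos: [0.4944, -0.2154, 0.0652]
eef_rot: [0.115, 0.993, -0.0, 0.0]
wrist_force: [-0.5, -0.1, -0.7]
width: 0.0057
grasp_force: 118.1
```

```bash
python3 chk.py c3
```

```text
TCP unit -7.0 5.1 tip z 34.5 leg x 52.5
t 31.0 at [ 494.4 -215.4   65.2] az 166.82 tilt [ 0.0003 -0.0001] turn 0.02 shift [-0.5 -5.1 -0.8] F [-0.37  0.45 -0.89]
F [-0.52579946 -0.11434853 -0.68088092] T [-0.01075212  0.02184675  0.02512776] 118.12093578279018
[[382.3, 178.5], [385.8, 179.3], [382.9, 175.5], [386.3, 176.3]]
[[387.7, 174.3], [391.3, 175.1], [388.3, 171.3], [391.9, 172.1]]
376 169
[[ 84  84 105 107 130 117 128 126  96  70 144  93 114 131 153 147 143 130 109  66  41  39]
 [ 83  81  99 102 101  99 104 100  76  80 136  88  78  78  73  82 112 114  81  47  37  38]
 [ 82  78 106 102 101 100 102  96  75  99 107  83  77  76  76  77  74  76  56  41  38  40]
 [ 82  81 103 101 100 100 100  92  75 114  99  82  63  63  61  60  49  65  46  38  40  38]
 [ 82  84  96  94  95 101  95  75  72 104  86  65  33  37  35  28  62  54  43  39  40  41]
 [ 83  94  72  57  64  98  93  75  69  94  81  44  29  34  31  31  73  49  40  40  40  39]
 [ 81 100  57  56  61  93  86  74  79  93  57  32  27  27  32  38  80  51  40  39  40  39]
 [ 75 104  80  68  83 101  81  74  98  98  42  27  27  27  27  40
[... 354 characters left out ...]
35  30  49  80  71  46  37  39  40]
 [ 36  57  74  97  63  32  32  28  27  28  27  29  34  34  31  46  75  58  40  39  41  40]
 [ 51  57  55  75  42  39  41  28  27  27  26  27  28  35  33  27  50  42  39  40  39  41]
 [ 56  56  56  56  56  52  45  28  28  27  26  26  26  35  33  34  37  39  40  41  41  42]
 [ 55  55  56  55  54  49  44  28  28  28  28  27  28  34  37  38  39  40  40  41  43  44]
 [ 53  53  53  48  40  38  29  28  26  27  28  27  27  34  38  38  40  41  41  43  44  45]]
[[72, 3, 62, 389, 169], [73, 1, 62, 390, 169], [73, 12, 63, 386, 168], [55, 7, 65, 387, 174], [51, 7, 70, 387, 175], [55, 7, 77, 388, 173], [52, 8, 80, 388, 174], [55, 6, 81, 389, 173], [55, 3, 82, 390, 173]]
```

Request:
send_rows(
  series="2 2 0 0 0; 2 2 0 0 0; 2 2 0 0 0; 2 2 0 0 0; 2 1 0 0 0; 2 0 0 0 0",
)

```text
time_s: 31.75
eef_pos: [0.4855, -0.2133, 0.065]
eef_rot: [0.115, 0.993, 0.0, 0.0]
wrist_force: [0.2, -0.4, -1.0]
width: 0.0062
grasp_force: 118.1
```

Request:
send_rows(
  series="2 1 0 0 0",
)

```text
time_s: 31.88
eef_pos: [0.4846, -0.2131, 0.065]
eef_rot: [0.115, 0.993, 0.0, 0.0]
wrist_force: [-0.8, -0.1, -1.0]
width: 0.0059
grasp_force: 118.1
```

Request:
send_rows(
  series="2 1 0 0 0",
)

```text
time_s: 32.0
eef_pos: [0.4835, -0.2128, 0.065]
eef_rot: [0.115, 0.993, 0.0, -0.0]
wrist_force: [0.3, 0.3, -1.1]
width: 0.006
grasp_force: 118.1
```

Request:
send_rows(
  series="2 1 0 0 0",
)

```text
time_s: 32.12
eef_pos: [0.4826, -0.2126, 0.065]
eef_rot: [0.115, 0.993, 0.0, 0.0]
wrist_force: [-0.2, 0.7, -1.4]
width: 0.0058
grasp_force: 118.1
```

Request:
send_rows(
  series="2 0.7 0 0 0",
)

```text
time_s: 32.25
eef_pos: [0.4819, -0.2124, 0.065]
eef_rot: [0.115, 0.993, 0.0, 0.0]
wrist_force: [-0.3, -0.5, -0.3]
width: 0.0061
grasp_force: 118.1
```

Request:
send_rows(
  series="2 0.7 0 0 0",
)

```text
time_s: 32.38
eef_pos: [0.4812, -0.2123, 0.065]
eef_rot: [0.115, 0.993, 0.0, 0.0]
wrist_force: [-0.8, -0.8, -0.3]
width: 0.0059
grasp_force: 118.1
```

Request:
send_rows(
  series="2 0.7 0 0 0",
)

```text
time_s: 32.5
eef_pos: [0.4805, -0.2121, 0.065]
eef_rot: [0.115, 0.993, 0.0, 0.0]
wrist_force: [-0.4, -1.6, -1.1]
width: 0.0055
grasp_force: 118.1
```

Request:
send_rows(
  series="2 0.7 0 0 0",
)

```text
time_s: 32.62
eef_pos: [0.4799, -0.2119, 0.065]
eef_rot: [0.115, 0.993, 0.0, 0.0]
wrist_force: [-0.5, -0.1, -1.3]
width: 0.0057
grasp_force: 118.1
```

Request:
send_rows(
  series="2 0.7 0 0 0",
)

```text
time_s: 32.75
eef_pos: [0.4792, -0.2118, 0.065]
eef_rot: [0.115, 0.993, 0.0, 0.0]
wrist_force: [-0.1, -0.4, -1.6]
width: 0.006
grasp_force: 118.1
```

Request:
send_rows(
  series="2 0.7 0 0 0",
)

```text
time_s: 32.88
eef_pos: [0.4785, -0.2116, 0.065]
eef_rot: [0.115, 0.993, 0.0, 0.0]
wrist_force: [0.3, 0.1, -0.8]
width: 0.0061
grasp_force: 118.1
```

```bash
python3 chk.py c4
```

```text
TCP unit -23.3 5.2 tip z 34.3 leg x 36.2
t 32.92 at [ 478.4 -211.6   65. ] az 166.83 tilt [0.     0.0001] turn 0.03 shift [-16.9  -5.2  -1. ] F [ 0.2  -0.57 -0.77]
F [ 0.30272138  0.13917954 -0.82836176] T [-0.03819602  0.00147346  0.02144207] 118.12092773616314
[[381.3, 183.8], [384.7, 184.6], [381.8, 180.9], [385.2, 181.7]]
[[386.6, 179.9], [390.2, 180.7], [387.2, 176.8], [390.8, 177.6]]
375 174
[[ 82  83  94  72  57  64  98  93  76  70 148  93  84  84  84  84  83  75  74  71  48  39]
 [ 83  81 100  57  56  61  93  86  74  81 139  92  84  84  83  84  81  75  76  56  42  38]
 [ 83  75 104  80  68  83 101  81  74 104 109  86  84  84  84  84  80  75  70  47  38  38]
 [ 83  83 104 102 101 100 100  76  73 117 101  85  79  77  80  81  71  76  56  41  38  38]
 [ 83  87 101 102 100 102  94  75  74  99  86  79  46  40  55  58  47  68  47  38  39  40]
 [ 83  96 102 102 100 102  92  74  75  97  81  47  28  38  35  31  59  52  42  39  39  39]
 [ 82 106 103 102 100 102  81  73  78  92  55  30  31  33  30  39  62  45  40  39  40  40]
 [ 75 103 103 102 101 102  79  74 104  85  36  27  28  27  32 
[... 403 characters left out ...]
 98 102  97  56  41  48  29  27  29  29  34  34  29  57  96  54  39  38  39  40]
 [ 41  60  76  98  62  33  31  27  27  29  27  30  33  35  29  49  89  54  39  39  39  40]
 [ 54  57  65  75  43  42  37  28  27  26  28  28  28  35  28  48  79  58  40  39  40  41]
 [ 56  56  55  57  55  49  45  28  28  28  28  29  28  36  31  38  45  40  40  41  41  42]
 [ 56  55  56  54  54  46  34  27  27  27  28  28  28  35  33  35  38  39  40  41  41  44]]
[[35, 5, 62, 386, 181], [33, 14, 65, 383, 181], [40, 7, 67, 386, 179], [37, 7, 67, 386, 180], [42, 6, 72, 387, 178], [42, 2, 75, 389, 178], [41, 5, 77, 388, 178], [37, 8, 80, 387, 179], [37, 3, 82, 389, 179], [36, 6, 85, 388, 179], [32, 9, 86, 387, 180]]
```

Request:
send_rows(
  series="2 0.8 0 0 0",
)

```text
time_s: 33.05
eef_pos: [0.4781, -0.2116, 0.0651]
eef_rot: [0.115, 0.993, -0.0, 0.0]
wrist_force: [4.1, -1.0, -3.5]
width: 0.0057
grasp_force: 117.9
```

Request:
send_rows(
  series="2 0.8 0 0 0",
)

```text
time_s: 33.17
eef_pos: [0.4773, -0.2114, 0.065]
eef_rot: [0.115, 0.993, 0.0, 0.0]
wrist_force: [2.7, -1.6, -3.0]
width: 0.0061
grasp_force: 117.9
```

Request:
send_rows(
  series="2 0.8 0 0 0",
)

```text
time_s: 33.3
eef_pos: [0.4764, -0.2112, 0.065]
eef_rot: [0.115, 0.993, -0.0, 0.0]
wrist_force: [1.9, -1.0, -2.1]
width: 0.0058
grasp_force: 117.9
```

Request:
send_rows(
  series="2 0.8 0 0 0",
)

```text
time_s: 33.42
eef_pos: [0.4755, -0.211, 0.065]
eef_rot: [0.115, 0.993, -0.0, 0.0]
wrist_force: [3.3, -0.4, -3.1]
width: 0.0057
grasp_force: 117.9
```

```bash
python3 chk.py c5
```

```text
TCP unit -26.4 5.2 tip z 34.3 leg x 33.1
t 33.48 at [ 475.4 -210.9   65. ] az 166.83 tilt [0.0002 0.    ] turn 0.03 shift [-20.   -5.1  -1. ] F [ 3.24 -0.66 -2.62]
F [ 3.31720174 -0.37688738 -3.11597485] T [-0.1926461  -0.60378551  0.00891142] 117.91962124407291
[[381.1, 184.8], [384.5, 185.6], [381.7, 181.9], [385.1, 182.7]]
[[386.4, 180.9], [390.0, 181.7], [387.0, 177.8], [390.6, 178.7]]
375 175
[[ 82  81 100  56  56  61  92  86  74  81 139  92  85  85  84  84  81  75  73  70  49  41]
 [ 82  75 104  80  68  83 102  81  74 104 109  87  85  84  84  83  81  74  75  57  42  38]
 [ 83  83 105 102 100 101 100  75  73 130 102  86  84  83  83  84  80  75  69  47  39  37]
 [ 82  88 102 102 100 102  94  75  74 155  94  82  78  77  79  80  83  81  55  40  38  38]
 [ 83  96 103 102 100 102  92  75  75  97  83  71  37  38  55  59  54  73  48  40  39  40]
 [ 81 106 103 102 100 102  81  73  78  92  67  41  30  39  36  33  59  54  42  40  39  39]
 [ 75 104 103 101 101 101  80  73  92  85  36  28  30  35  31  45  55  41  40  39  40  40]
 [ 83 102 103 101 101 101  74  72 124  83  35  28  28  28  32 
[... 379 characters left out ...]
  38  37  37]
 [ 80  97  99 102  96  50  48  64  31  27  27  32  34  36  28  69  77  46  39  37  40  37]
 [ 42  59  86  97  46  33  30  27  27  26  28  33  32  33  29  69  85  49  39  38  38  41]
 [ 52  59  66  69  41  40  34  28  27  28  27  32  29  34  30  58  92  54  37  38  39  41]
 [ 56  56  55  56  57  48  35  26  26  26  28  27  31  34  28  47  46  40  39  41  42  41]
 [ 55  55  56  54  55  47  34  29  25  28  27  27  29  35  30  35  38  40  39  41  41  41]]
[[38, 6, 75, 387, 179], [34, 9, 76, 386, 180], [39, 2, 77, 389, 179], [38, 4, 77, 388, 179], [31, 9, 78, 386, 181], [35, 4, 80, 388, 180], [33, 8, 81, 387, 180], [27, 9, 82, 386, 182], [30, 7, 83, 387, 181], [33, 3, 86, 389, 180]]
```

Request:
send_rows(
  series="2 0.8 0 0 0; 2 0.8 0 0 0",
)

```text
time_s: 33.72
eef_pos: [0.4738, -0.2106, 0.065]
eef_rot: [0.115, 0.993, 0.0, 0.0]
wrist_force: [3.1, -1.6, -2.3]
width: 0.0054
grasp_force: 117.9
```

Request:
send_rows(
  series="2 0.8 0 0 0; 2 0.8 0 0 0",
)

```text
time_s: 33.98
eef_pos: [0.4723, -0.2101, 0.065]
eef_rot: [0.115, 0.993, 0.0, 0.0]
wrist_force: [2.3, -0.5, -2.4]
width: 0.006
grasp_force: 117.9
```

Request:
send_rows(
  series="2 0.8 0 0 0",
)

```text
time_s: 34.1
eef_pos: [0.4715, -0.21, 0.065]
eef_rot: [0.115, 0.993, 0.0, 0.0]
wrist_force: [2.5, -0.3, -1.7]
width: 0.0058
grasp_force: 118.0
```

Request:
send_rows(
  series="2 0.7 0 0 0",
)

```text
time_s: 34.22
eef_pos: [0.4708, -0.2098, 0.065]
eef_rot: [0.115, 0.993, 0.0, 0.0]
wrist_force: [3.6, -0.1, -1.9]
width: 0.0058
grasp_force: 118.0
```

Request:
send_rows(
  series="2 0.7 0 0 0",
)

```text
time_s: 34.35
eef_pos: [0.4701, -0.2097, 0.065]
eef_rot: [0.115, 0.993, 0.0, 0.0]
wrist_force: [2.5, -1.5, -2.2]
width: 0.006
grasp_force: 118.0
```

Request:
send_rows(
  series="2 0.6 0 0 0",
)

```text
time_s: 34.48
eef_pos: [0.4695, -0.2095, 0.065]
eef_rot: [0.115, 0.993, 0.0, 0.0]
wrist_force: [3.6, 0.1, -2.0]
width: 0.0058
grasp_force: 118.0
```

Request:
send_rows(
  series="2 0.6 0 0 0",
)

```text
time_s: 34.6
eef_pos: [0.469, -0.2094, 0.065]
eef_rot: [0.115, 0.993, 0.0, 0.0]
wrist_force: [2.3, -0.6, -2.7]
width: 0.0058
grasp_force: 118.0
```

Request:
send_rows(
  series="2 0.6 0 0 0",
)

```text
time_s: 34.72
eef_pos: [0.4684, -0.2092, 0.065]
eef_rot: [0.115, 0.993, 0.0, -0.0]
wrist_force: [3.7, -0.1, -2.4]
width: 0.0058
grasp_force: 118.0
```

Request:
send_rows(
  series="2 0.6 0 0 0",
)

```text
time_s: 34.85
eef_pos: [0.4678, -0.2091, 0.065]
eef_rot: [0.115, 0.993, 0.0, 0.0]
wrist_force: [2.4, -0.1, -2.3]
width: 0.0058
grasp_force: 118.0
```

Request:
send_rows(
  series="2 0.7 0 0 0",
)

```text
time_s: 34.98
eef_pos: [0.4671, -0.209, 0.065]
eef_rot: [0.115, 0.993, 0.0, 0.0]
wrist_force: [2.6, -0.9, -2.2]
width: 0.0059
grasp_force: 118.0
```

Request:
send_rows(
  series="2 0.7 0 0 0",
)

```text
time_s: 35.1
eef_pos: [0.4664, -0.2088, 0.065]
eef_rot: [0.115, 0.993, 0.0, 0.0]
wrist_force: [3.3, -0.1, -2.5]
width: 0.0057
grasp_force: 118.0
```

Request:
send_rows(
  series="2 0.7 0 0 0",
)

```text
time_s: 35.22
eef_pos: [0.4657, -0.2086, 0.065]
eef_rot: [0.115, 0.993, 0.0, 0.0]
wrist_force: [2.8, -0.6, -2.5]
width: 0.0061
grasp_force: 118.0
```

Request:
send_rows(
  series="2 0.7 0 0 0",
)

```text
time_s: 35.35
eef_pos: [0.465, -0.2085, 0.065]
eef_rot: [0.115, 0.993, 0.0, 0.0]
wrist_force: [2.7, -0.3, -1.5]
width: 0.0061
grasp_force: 118.0
```

Request:
send_rows(
  series="2 0.8 0 0 0",
)

```text
time_s: 35.48
eef_pos: [0.4643, -0.2083, 0.065]
eef_rot: [0.115, 0.993, 0.0, 0.0]
wrist_force: [3.3, -1.1, -2.8]
width: 0.0057
grasp_force: 118.0
```

Request:
send_rows(
  series="2 0.8 0 0 0",
)

```text
time_s: 35.6
eef_pos: [0.4635, -0.2081, 0.065]
eef_rot: [0.115, 0.993, 0.0, 0.0]
wrist_force: [2.4, -0.4, -2.4]
width: 0.0059
grasp_force: 118.0
```

Request:
send_rows(
  series="2 0.8 0 0 0",
)

```text
time_s: 35.72
eef_pos: [0.4627, -0.2079, 0.065]
eef_rot: [0.115, 0.993, 0.0, 0.0]
wrist_force: [3.4, -1.7, -2.5]
width: 0.0059
grasp_force: 118.0
```

Request:
send_rows(
  series="2 0.8 0 0 0",
)

```text
time_s: 35.85
eef_pos: [0.4619, -0.2078, 0.065]
eef_rot: [0.115, 0.993, 0.0, 0.0]
wrist_force: [3.6, -0.1, -2.1]
width: 0.006
grasp_force: 118.0
```

Request:
send_rows(
  series="2 0.8 0 0 0",
)

```text
time_s: 35.98
eef_pos: [0.4612, -0.2076, 0.065]
eef_rot: [0.115, 0.993, 0.0, 0.0]
wrist_force: [2.6, -0.1, -1.9]
width: 0.006
grasp_force: 118.0
```

Request:
send_rows(
  series="2 0.8 0 0 0",
)

```text
time_s: 36.1
eef_pos: [0.4606, -0.2075, 0.065]
eef_rot: [0.115, 0.993, 0.0, 0.0]
wrist_force: [5.2, -1.3, -4.1]
width: 0.0055
grasp_force: 117.8
```

Request:
send_rows(
  series="2 0.6 0 0 0",
)

```text
time_s: 36.22
eef_pos: [0.4604, -0.2075, 0.0651]
eef_rot: [0.115, 0.993, -0.0, 0.001]
wrist_force: [6.8, -1.7, -5.6]
width: 0.0058
grasp_force: 117.6
```

Request:
send_rows(
  series="2 0.5 0 0 0",
)

```text
time_s: 36.35
eef_pos: [0.4602, -0.2075, 0.0651]
eef_rot: [0.115, 0.993, -0.0, 0.001]
wrist_force: [10.1, -3.1, -5.3]
width: 0.0058
grasp_force: 117.5
```

Request:
send_rows(
  series="2 0.2 0 0 0",
)

```text
time_s: 36.48
eef_pos: [0.4602, -0.2075, 0.0652]
eef_rot: [0.115, 0.993, -0.0, 0.001]
wrist_force: [10.1, -2.7, -6.7]
width: 0.0055
grasp_force: 117.5
```

Request:
send_rows(
  series="2 0 0 0 0",
)

```text
time_s: 36.6
eef_pos: [0.4602, -0.2075, 0.0652]
eef_rot: [0.115, 0.993, -0.0, 0.001]
wrist_force: [8.8, -2.3, -6.8]
width: 0.0058
grasp_force: 117.5
```

```bash
cat > f.py <<'E'
from plant import robot
s=robot.read_state();f=s["wrist_force"];print(s["time_s"],f,.974*f[0]-.228*f[1],s["wrist_torque"],s["grasp_force"],s["eef_pos"])
E
python3 f.py
```

```text
36.6 [ 8.79383431 -2.31489197 -6.81902242] 9.09298999032555 [-0.40337448 -1.8706234   0.06016004] 117.49845765531063 [ 0.46021211 -0.20752436  0.06516112]
```

Request:
send_rows(
  series="2 0.4 0 0 0; 2 0 0 0 0",
)

```text
time_s: 36.85
eef_pos: [0.4601, -0.2076, 0.0652]
eef_rot: [0.115, 0.993, -0.0, 0.002]
wrist_force: [10.8, -2.9, -6.8]
width: 0.0059
grasp_force: 117.4
```

Request:
send_rows(
  series="2 0 0 0 0",
)

```text
time_s: 36.98
eef_pos: [0.4601, -0.2076, 0.0652]
eef_rot: [0.115, 0.993, -0.0, 0.002]
wrist_force: [12.1, -3.4, -7.8]
width: 0.0059
grasp_force: 117.4
```

```bash
python3 f.py
```

```text
36.975 [12.10851119 -3.40794624 -7.84396447] 12.570701637100791 [-0.47349475 -2.17481636  0.08579879] 117.36409675329924 [ 0.46010394 -0.20755354  0.06521089]
```

Request:
send_rows(
  series="2 0 0 0 0; 2 0 0 0 0; 2 0 0 0 0; 2 0 0 0 0; 2 0 0 0 0; 2 0 0 0 0",
)

```text
time_s: 37.72
eef_pos: [0.4601, -0.2075, 0.0652]
eef_rot: [0.115, 0.993, -0.0, 0.002]
wrist_force: [11.8, -3.1, -7.6]
width: 0.006
grasp_force: 117.4
```

Request:
send_rows(
  series="2 0 0 0 0; 2 0 0 0 0; 2 0 0 0 0; 2 0 0 0 0; 2 0 0 0 0; 2 0 0 0 0",
)

```text
time_s: 38.48
eef_pos: [0.4601, -0.2075, 0.0652]
eef_rot: [0.115, 0.993, -0.0, 0.002]
wrist_force: [10.7, -1.9, -6.8]
width: 0.0056
grasp_force: 117.4
```

Request:
send_rows(
  series="2 0 0 0 0; 2 0 0 0 0; 2 0 0 0 0; 2 0 0 0 0; 2 0 0 0 0; 2 0 0 0 0",
)

```text
time_s: 39.22
eef_pos: [0.4601, -0.2075, 0.0652]
eef_rot: [0.115, 0.993, -0.0, 0.002]
wrist_force: [11.2, -2.9, -7.1]
width: 0.006
grasp_force: 117.4
```

Request:
send_rows(
  series="2 0 0 0 0; 2 0 0 0 0; 2 0 0 0 0; 2 0 0 0 0",
)

```text
time_s: 39.72
eef_pos: [0.4601, -0.2075, 0.0652]
eef_rot: [0.115, 0.993, -0.0, 0.002]
wrist_force: [11.9, -2.3, -7.2]
width: 0.0061
grasp_force: 117.4
```

Request:
send_rows(
  series="2 -1 0 0 0; 2 -2 0 0 0; 2 -3 0 0 0; 2 -3 0 0 0; 2 0 0 -5 0; 2 0 0 -15 0; 2 0 0 -35 0; 2 0 0 -45 0; 2 0 0 -40 0; 2 0 0 -15 0",
)

```text
time_s: 40.98
eef_pos: [0.4684, -0.2098, 0.2236]
eef_rot: [0.115, 0.993, -0.001, 0.002]
wrist_force: [0.3, -0.0, -1.7]
width: 0.006
grasp_force: 118.1
```

Request:
send_rows(
  series="2 20 10 0 0; 2 24 24 0 0; 2 12 48 0 0; 2 12 48 0 0; 2 12 48 0 0; 2 12 48 0 0; 2 12 48 0 0; 2 12 48 0 0; 2 12 48 0 0; 2 12 48 0 0",
)

```text
time_s: 42.22
eef_pos: [0.4259, 0.2314, 0.2195]
eef_rot: [0.115, 0.993, -0.0, -0.0]
wrist_force: [0.4, -0.1, -0.9]
width: 0.0059
grasp_force: 118.1
```

```bash
python3 - <<'E'
from h import *
go(417,344.3,220,185.7); s=robot.read_state(); print(s["width"],s["grasp_force"])
E
```

```text
t 42.23 at [425.9 231.4 219.5] az 166.83 tilt [-0.0004 -0.0001] turn -18.87 shift [ -2.3 113.2  -0.5] F [ 0.43 -0.14 -0.94]
0.0059293359163091605 118.13274968415499
```

Request:
send_rows(
  series="2 0 0 0 -5; 2 0 0 0 -9; 2 0 0 0 -4.9; 2 0 25 0 0; 2 -1 45 0 0; 2 -1 35 0 0; 2 0 8 0 0; 2 0 0 0 0; 2 0 0 0 0",
)

```text
time_s: 43.35
eef_pos: [0.4173, 0.3416, 0.2199]
eef_rot: [-0.05, 0.999, -0.0, -0.0]
wrist_force: [-0.5, -0.4, -1.3]
width: 0.006
grasp_force: 118.2
```

```bash
cat > key.py <<'E'
from h import *
s=robot.read_state(); t=s["eef_pos"]
d=read_camera("scene")
a=np.radians(5.7);f=np.array([np.cos(a),np.sin(a),0])
P,uv=world(d,d["z_map"]>0); g=d["pixels"].mean(2)[uv[:,1],uv[:,0]]
r=P-t; fx=r@f*1000; ly=r@np.array([-f[1],f[0],0])*1000; h=r[:,2]*1000
k=((fx<-20)|(fx>30))&(fx>-110)&(fx<100)&(abs(ly)<18)&(h>-60)&(h<60)&(g<70)
o=np.argsort(fx[k]);print(np.round(np.c_[fx[k],ly[k],h[k]][o]).astype(int)[::3].tolist())
E
python3 key.py; python3 - <<'E'
from h import *
go(458.2,348.3,90,185.7)
c=read_camera("top"); save(c,"pics/end_top.png"); b=c["pixels"].mean(2); a=cv2.imread("pics/top1.png").astype(float).mean(2)
np.set_printoptions(linewidth=220); sl=(slice(178,200),slice(378,396)); k=np.median(b[sl]/a[sl]); print((b-k*a)[sl].astype(int))
E
```

```text
[[-70, 4, 22], [-67, 1, 14], [-67, 5, 21], [-64, 1, 22], [-59, 4, 18], [-58, 7, 19], [-55, 2, 22], [-51, 2, 18], [-49, 4, 15], [-46, 4, 20], [-43, 5, 17], [-40, 1, 23], [-39, 8, 19], [-37, 1, 22], [-33, 5, 22], [-29, 4, 17], [-26, 5, 20], [-22, 5, 18], [30, 3, 19], [32, 4, 22], [36, 4, 21], [39, 4, 23], [43, 5, 19], [46, 6, 18], [50, 2, 22], [53, 3, 18], [54, 2, 5], [56, 1, -2], [56, 4, 2], [57, 0, 0], [58, -3, -23], [58, -7, -22], [58, -6, -28], [59, -3, -27], [59, 1, 6], [60, 2, -3], [61, 4, 4], [61, -2, -25], [62, 2, 9]]
t 43.4 at [417.4 341.6 220. ] az -174.34 tilt [ 0.     -0.0002] turn -0.04 shift [-41.3   2.6 130. ] F [ 0.14 -0.55 -1.28]
[[ -1   0   0   0   0   0   0   0   1   0   0   1   0   0   0   0   0   0]
 [  0   0   0   0   0   1   0   0   0   0   0   0   0   1   0   0   0   0]
 [  0   0   0   0   0   0   0   0   0   0   0   0   0  -1   0   0   0   0]
 [  0   0   0   1   0   0   1   0  -1   0  -1   0   0   0   0   0   0   0]
 [  0   0   0   0   0   0   6  -4 -28  -2   1   0   0   0   0   0   0   0]
 [  1   0   0   0   1   0   6 -22 -52 -14   0  -1   0   0   0   0   0   
[... 503 characters left out ...]
  0   0   0   0   0   0]
 [  0   0   0   0  -5  26  37  14   5   6  -3   0   0   0   0   0   0   0]
 [  0   0   0   0  -1  43  30   4   0   3   0   0   0   0   0   0   0   0]
 [  0   0   0  -5   1  40  46 -20 -18  -1   0   0   0   0   0   0   0   0]
 [  0   0   0   0   3  24  14 -22 -19  -1   0   0   0   0   0   0   0   0]
 [  0   0   0   0   1   1   1 -14  -7   0   0   0   0   0   0   0   0   0]
 [  0   0   0   0   0   0   0   0   0   0   0   0  -1   0   0   0   0   0]
 [  0   0   0   0  -1   0   0   0   0   0   0   0   0   0   0   0   0   0]
 [  0   0   0   0   2   0   0   0   0   0   0   0   0   0   0   0   0   0]
 [  0   0   0   1   1   0   0   0   0   0   0   0   0   0   0   0   0   0]]
```

Request:
send_rows(
  series="2 -13 1.3 0 0; 2 -20 1.3 0 0; 2 -8.3 0 0 0; 2 0 0 30 0; 2 0 0 45 0; 2 0 0 35 0; 2 0 0 17 0; 2 0 0 3 0; 2 0 0 0 0; 2 0 0 0 0",
)

```text
time_s: 44.7
eef_pos: [0.4589, 0.3496, 0.0916]
eef_rot: [-0.05, 0.999, 0.0, 0.001]
wrist_force: [0.3, 0.3, -2.4]
width: 0.0057
grasp_force: 118.2
```

```bash
python3 key.py; python3 -c "
from h import *
go(458.2,348.3,47.2,185.7)"
```

```text
[[-69, 5, 20], [-65, 0, 22], [-63, 2, 22], [-58, 1, 20], [-55, 1, 18], [-50, 5, 18], [-46, 4, 20], [-42, 4, 18], [-37, 3, 22], [-34, 5, 19], [-31, 1, 22], [-25, 3, 17], [-22, 3, 20], [49, 5, 17], [53, 2, 10], [56, 0, 1], [57, 1, -13], [58, -1, -4], [58, -4, -16], [58, -1, -11], [60, 2, -10], [60, 4, 5], [61, 4, 1]]
t 44.75 at [458.8 349.5  91.4] az -174.27 tilt [0.0018 0.0009] turn 0.03 shift [ 0.7 -1.2 44.2] F [-0.43  0.76 -1.36]
```

Request:
send_rows(
  series="2 0.5 -1.2 10 0; 2 0 0 10 0; 2 0 0 8 0; 2 0 0 6 0; 2 0 0 4 0; 2 0 0 2 0; 2 0 0 0 0",
)

```text
time_s: 45.62
eef_pos: [0.4576, 0.3479, 0.05]
eef_rot: [-0.05, 0.999, -0.0, -0.0]
wrist_force: [-0.2, 0.1, -0.7]
width: 0.0057
grasp_force: 118.2
```

Request:
send_rows(
  series="2 0 0 1.5 0; 2 0 0 1 0; 2 0 0 0 0",
)

```text
time_s: 46.0
eef_pos: [0.4576, 0.3479, 0.0475]
eef_rot: [-0.05, 0.999, 0.0, -0.0]
wrist_force: [0.2, 0.3, -0.2]
width: 0.0061
grasp_force: 118.2
```

```bash
python3 -c "
from h import *
go(458.2,348.3,47.2,185.7)"
```

```text
t 46.0 at [457.6 347.9  47.5] az -174.27 tilt [-0.      0.0001] turn 0.03 shift [-0.6  0.3  0.3] F [ 0.17  0.27 -0.25]
```

Request:
send_rows(
  series="6 0 0 0 0; 8 0 0 0 0; 9 0 0 0 0; 9.5 0 0 0 0; 10 0 0 0 0; 11 0 0 0 0; 13 0 0 0 0; 20 0 0 0 0; 30 0 0 0 0; 30 0 0 0 0",
  newtons=20,
)

```text
time_s: 47.25
eef_pos: [0.4577, 0.3479, 0.0475]
eef_rot: [-0.05, 0.999, 0.0, 0.0]
wrist_force: [0.6, -0.5, -0.4]
width: 0.0297
grasp_force: 0.0
```

```bash
sed -i 's/^r=P-t/t=np.array([.458,.348,.047]); r=P-t/' key.py; python3 key.py; python3 f.py
```

```text
[[-69, 2, 17], [-68, 4, 21], [-64, 0, 21], [-60, 4, 21], [-54, 2, 21], [-51, 2, 23], [-46, 5, 19], [-41, 0, 21]]
47.3 [ 0.38302929 -0.44467742  0.05583372] 0.4744569775386293 [ 0.05091092  0.01902457 -0.05280224] 0.0 [0.45762978 0.34792152 0.04750946]
```

Seated level at the same height. Retreat up and compare with the first picture.

Request:
send_rows(
  series="50 0 0 -10 0; 50 0 0 -25 0; 50 0 0 -45 0; 50 0 0 -50 0; 50 0 0 -40 0; 50 0 40 0 0; 50 0 50 0 0; 50 0 50 0 0; 50 30 40 0 0; 50 40 0 0 0",
)

```text
time_s: 48.55
eef_pos: [0.3688, 0.5219, 0.2166]
eef_rot: [-0.051, 0.999, -0.0, -0.001]
wrist_force: [-0.7, 0.5, 1.5]
width: 0.0505
grasp_force: 0.0
```

Request:
send_rows(
  series="50 50 30 0 0; 50 50 30 0 0; 50 40 20 0 0; 50 0 0 0 0; 50 0 0 0 0",
)

```text
time_s: 49.18
eef_pos: [0.2231, 0.5857, 0.218]
eef_rot: [-0.05, 0.999, 0.0, 0.0]
wrist_force: [-0.2, 0.4, 0.5]
width: 0.0501
grasp_force: 0.0
```

```bash
python3 key.py; python3 - <<'E'
from h import *
go(458,348,200,185.7)
c=read_camera("top"); save(c,"pics/fin_top.png"); b=c["pixels"].mean(2); a=cv2.imread("pics/top1.png").astype(float).mean(2)
np.set_printoptions(linewidth=220); sl=(slice(176,236),slice(166,206)); k=np.median(b[sl]/a[sl]); D=np.abs(b-k*a)[sl]; print((D>12).sum(), D.max()); 
for r in (186,192,198,205,212,220,226): print(r,(k*a)[r,174:196].astype(int),"\n   ",b[r,174:196].astype(int))
P,uv=world(c,np.ones((384,512),bool)); q=P[(P[:,0]>.38)&(P[:,0]<.53)&(abs(P[:,1]-.345)<.03)&(P[:,2]>.055)&(P[:,2]<.078)]
L=cv2.fitLine((q[:,:2]*1000).astype(np.float32),cv2.DIST_HUBER,0,.01,.01).ravel();print(L,np.degrees(np.arctan2(L[1],L[0])))
E
```

```text
[[-70, 3, 21], [-67, -1, 21], [-63, 4, 19], [-60, 0, 22], [-55, 3, 19], [-52, 4, 21], [-47, 3, 22], [-45, 4, 18]]
t 49.23 at [223.6 585.5 217.9] az -174.31 tilt [0.0005 0.0003] turn -0.01 shift [-209.7 -259.6   17.9] F [-0.18 -0.34 -0.45]
148 93.66666666666666
186 [ 80  86  81  79  76  95 114 108  80  36  39  64 111 135 131 135 139 130 117 117 121 118] 
    [ 79  86  81  78  77  76  76  79  75  50  39  43  39  58 103 133 139 130 117 117 122 118]
192 [ 81  81  84 129 164 166 163 127  54  40  46  92 118 123 169 190 156 141 165 175 175 153] 
    [ 81  80  85 130 164 167 163 139  88  39  44  77 105 123 169 189 156 142 167 176 175 153]
198 [128 124 105 130 172 175 174 175 139  39  43  83 142 174 175 174 174 174 174 174 174 179] 
    [105 124 105 130 171 175 175 175 150  82  42  47 126 175 175 174 174 174 174 174 174 179]
205 [106 127 112  80 139 169 144 158 161 109  38  46 105 159 176 176 149 104 142 174 173 174] 
    [ 83 107 112  80 139 168 144 158 176 138  37  45  85 144 176 176 149 104 142 174 173 173]
212 [ 71  91 110  99 107 153 176 176 176 143  60  44  62 132 176 178 176 175 175 176 177 175] 
    [ 70  91 110 100 106 153 175 176 177 150  82  42  47 126 176 178 176 175 175 176 177 175]
220 [ 82  81  80  79  77 118 157 164 165 140  78  36  43  59  87 112 118 131 145 132 129 154] 
    [ 83  82  79  79  77 118 157 164 165 140  79  38  44  59  89 113 119 131 145 132 129 154]
226 [ 71  75  97 109 112 112 139 172 178 181 150  80  39  46  76 102 104 107 108 112 121 117] 
    [ 71  75  97 109 112 112 140 173 177 181 150  81  42  46  79 103 105 107 108 113 121 117]
[9.94250774e-01 1.07076585e-01 4.55710876e+02 3.44224701e+02] 6.1468205
```

```bash
python3 - <<'E'
from h import *
np.set_printoptions(linewidth=220)
a=np.radians(5.7);f=np.array([np.cos(a),np.sin(a)]);n=np.array([-f[1],f[0]]);o=np.array([.458,.347])
c=read_camera("top");b=c["pixels"].mean(2);a0=cv2.imread("pics/top1.png").astype(float).mean(2)
print(a0[178:192,176:196].astype(int));print(b[178:192,176:196].astype(int))
for nm in("top","scene"):
    c=read_camera(nm);save(c,f"pics/fin_{nm}.png");P,uv=world(c,c["z_map"]>0);g=c["pixels"].mean(2)[uv[:,1],uv[:,0]]
    X=(P[:,:2]-o)@f*1000;Y=(P[:,:2]-o)@n*1000;Z=P[:,2]*1000
    k=(X>42)&(X<80)&(abs(Y)<60)&(Z>8)&(Z<90)&(g<75)
    print(nm,np.round(np.c_[X,Y,Z,uv][k][np.argsort(Z[k])]).astype(int)[::2].tolist())
E
```

```text
[[114 115 116 119 115 110 120 129 123 118 123 126 117 109 117 129 124 128 127 127]
 [114 113 120 128 129 125 131 136 131 123 117 114 115 116 109 103 117 126 132 131]
 [107 103 117 128 131 136 138 136 130 124 119 114 121 118  97 107 123 128 130 125]
 [124 119 119 118 126 138 137 126 123 129 133 129 131 129 118 127 126 119 122 129]
 [124 119 111 102 111 125 123 115 117 127 130 127 132 141 135 134 133 126 125 132]
 [130 127 128 124 119 125 124 117 118 123 117 117 129 134 124 120 129 130 116 117]
 [137 134 128 126 127 125 125 115 114 131 130 122 125 135 131 124 121 121 119 123]
 [137 125 115 107 103 111  94  33  57 103 132 135 132 137 138 126 111 112 118 121]
 [ 81  79  76  95 114 108  80  36  39  64 111 135 131 135 139 130 117 117 121 118]
 [ 73  71  74  81  83  65  39  38  40  39  92 132 132 129 133 127 123 131 136 125]
 [ 75  68  68  69  77  66  39  41  41  40  68 119 139 126 130 133 136 138 135 129]
 [102  81  91  95  91  74  44  41  38  56  88 154 181 145 134 134 136 130 119 121]
 [122 146 178 171 152 117  47  41  43  93 116 147 179 159 140 117 121 133 131 118]
 [ 83 136 173 170 172
[... 920 characters left out ...]
63  37  42  49  51  74  95 110 129 133 136 138 135 129]
 [111 103 101 112 125 115  84  39  37  63  94 154 181 145 134 133 135 131 119 121]
 [122 145 178 171 153 134  93  37  45  92 115 147 178 158 141 118 121 133 132 118]
 [ 84 136 172 170 171 150  87  38  45  67  91 132 163 156 135 116 132 167 186 156]]
top [[63, 20, 19, 179, 188], [59, -6, 31, 187, 188], [60, -7, 41, 187, 187], [62, -8, 46, 187, 186], [46, -54, 55, 203, 189], [62, -7, 60, 186, 185], [65, -4, 61, 185, 184], [62, -4, 61, 185, 185], [53, -4, 62, 185, 188], [58, -1, 64, 184, 186], [43, -1, 67, 184, 191], [43, 2, 67, 183, 191], [55, 1, 68, 183, 187], [46, 2, 68, 183, 190], [52, 1, 69, 183, 188], [45, -2, 73, 184, 190]]
scene []
```

```bash
python3 -c "
from h import *
print(robot.read_state()['time_s']); print(ticket.job_done())"
```

```text
49.425
the job is handed in; nothing more can be done
None
```

I handed the job in at 49.4 s: the lever is at its end stop, pulled there at about 12 N for just under 3 s, and the key hangs back in its notches within about 2 mm of where it was. On a first, failed try the key was knocked askew in the grip, probably against the mill table, and I had to re-hang and regrip it; its leg now hangs a few degrees off its first lean, and I did not check the bystanders for movement.

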